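# Clear, wind up and load a crank lifting stand

## Robot

A 7-joint arm with a two-finger parallel gripper is mounted at the origin on a cart in front of the work surface, level with it; the furniture and walls round the work are solid. World frame = base frame: x ahead of the robot, y to its left, z up, the work surface at z = 0. Lengths are in mm, angles in degrees, forces in N, time in s.
With the tool pointing down it reaches from about 425 to 825 mm from the base axis. Payload 3.6 kg.
Tool frame: the origin (TCP) lies on the centre line of the jaws, within the pads' length; the fingertips stand 11 mm ahead of it and the grasp point (between the pads) lies 8 mm behind it; z points along the fingers, y is the direction in which the jaws open and shut (so a half turn about z gives the same grasp; the last joint's range is limited). The gripper opens to 85 mm and grips with 20 to 120 N. Pads are 22 mm wide; open, the fingers measure 114 mm over their backs; the gripper's body (76 mm by 85 mm) begins 54 mm behind the grasp point. The pads swing forward as they close: fully open they stand 13 mm farther back than shut.
Start: joints at [71.992, 35.231, -0.722, 81.555, 0.464, 63.22, -2.315], TCP at [184.51, -623.233, 242.297] pointing down, gripper open.
Joint ranges: [-178.69, 178.69], [-17.37, 117.87], [-77.05, 75.6], [15.02, 138.74], [-78.02, 258.01], [0.78, 113.62], [-162.83, 162.83]. Speed limits (degrees/s): [159.86, 159.86, 180, 180, 180, 180, 180].

## Interface

Orientations are given as [roll, pitch, yaw] about the fixed x, y, z axes, in that order (R = Rz(yaw) Ry(pitch) Rx(roll)).
In Python, from plant import * gives the robot as it stands.
- The arm moves only by the tool drive_tool, never from a script. Its argument "increments" is a list of rows, each an object of numbers: "gripper": the gripper command: -1 is shut, 1 is fully open, values between are in proportion; "dx", "dy", "dz": the shift along the tool's x, y, z in cm; "twist": the turn about the tool's z in rad. In form: [{"gripper": .., "dx": .., "dy": .., "dz": .., "twist": ..}, ...]. A call has exactly 5 rows; each row is the pose to reach, as a shift and turn from the pose measured when the call began, along the tool's axes at that moment; what a row does not reach only later rows make up. A row lasts 1/10 s, in which the tool goes at most 50 mm and 8.59 degrees, less where a joint would pass 70% of its speed; a pose out of reach is approached as far as the arm can. A call with a gripper value outside its range is refused whole. The fingers move at their own pace and stop on an object; "force" is the grip in N (left out, the last holds). Time passes only in rows, so rows that repeat a pose let the fingers close, or fill a call up. It gives the time, the measured TCP pose, the force and the opening at its end, in the units of the state.
- state(): the state, without advancing time (a new reading comes with each control period).
- read_camera(name): name is "side" or "top"; returns a dict with "img" (384x512x3 uint8, red, green, blue), "mtx" (3x3 intrinsics, pixels), "dist" ([k1, k2, p1, p2, k3] as OpenCV has them; the pictures are not rectified), "R" (3x3) and "t" (3): a world point X has camera coordinates R X + t. Camera axes: x right, y down, z forward; pixel columns grow to the right and rows downward; lengths in mm; the calibration is good to about 2 mm. A picture is of the moment at which its call begins. There is no depth.
- hand_in(): hands the job in, once; it reports no verdict.
Trained networks look in a picture, given as the dict that the camera call returned (one of the last four; its "shot" number tells which), for a name from the list of things; names that differ only in an ending like _2 or _b are one class to them, and where a whole thing is asked for, a point or a joint stands for the part that bears it (a point fixed in the world has none). Each returns a list of dicts, best first, with "confidence" (0 to 1); they miss things now and then, are a little off and sometimes report something else, mostly with a low value. They report only what shows in the picture. A call takes as long as a camera call. They do not tell look-alikes from the thing itself.
- look_for(label, picture): "at" ([x, y, z] in mm, in the coordinates of the camera as it stood for that picture, good to about 4 mm: the middle of the surface that is visible of it).
- regions_of(label, picture): "pixels" (384x512 bool, what is visible of it).
- tip_of(label, picture): "at" ([x, y, z] in mm, in the coordinates of the camera as it stood for that picture, good to about 4 mm: a listed point, or the origin of a listed thing).
The state is a dict: "time": time; "joints": joint angles; "joint_vel": joint speeds; "joint_torque": joint torques, N m; "eef_pos": TCP position; "eef_rot": TCP orientation; "ft_force": force on the tool from outside, world axes, zero at the start; "ft_torque": the same for the moment, N m; "opening": opening from 0.0 (shut) to 1.0 (fully open).
Only numpy, scipy, OpenCV 4.12 (cv2) and the standard library are available. Lean on these libraries where they do the work, as an engineer would, in place of code of your own. Each camera call takes 0.05 s, during which the arm holds its last target.

## Task

First, with the platform of the lifting stand still down, wipe all the porcelain chips off it into the catch trough beside it with the scraper block, never touching a chip with the gripper. Then unfold the crank handle until it stands fully up and wind the crank clockwise until the platform is fully raised. Finish with every brown bottle that stands on the worktop standing upright on the raised platform, the scraper block back upright in the middle of its mat, the crank handle folded flat again and the platform still up; leave the mortar and the petri dish beside the stand where they are.

Things in the scene. Friction and masses are not known exactly. Their poses are not given: they have to be found in the camera images.
- platform_top (a point): Centre of the top face of the dark steel platform of the lifting stand, 150 mm (its x) by 186 mm (its y). Lips 4 mm thick stand 6 mm above the face along both x edges and along the -y edge, so the clear face is 142 mm wide; the +y edge is open toward the trough. The face is 70 mm above the worktop when the platform is down, 130 mm when it is up. The stand is fixed, turned up to 0.15 rad.
- trough (a point): Centre of the inner floor of the open steel catch trough fixed to the stand beside the platform's open +y edge (same axes as the platform): inside 170 mm in x, 100 mm in y (its centre is 146 mm in +y from the platform's centre). Floor 23 mm above the worktop, wall next to the platform 50 mm above the worktop, the other walls 80 mm. It does not rise with the platform. Its near wall stands directly below the platform edge, with no gap to fall through.
- platform (a joint): Height of the platform above its lowest position, m: 0 down (start), 0.060 at its upper stop. It is driven by the crank (30 mm a turn, locks itself) and moves no other way.
- crank (a joint): Turn of the crank about its vertical axis, rad: 0 at the start (platform down), grows CLOCKWISE seen from above, 12.57 (two turns) at the upper stop with the platform up; stiff, about 0.2 N m (3 N at the handle), stays where it is left.
- handle (a joint): Folding angle of the crank handle, rad: 0 folded flat along the crank arm, with its free end toward the crank axis; 1.571 (a stop) unfolded, straight up. Stays where it is left (friction 0.05 N m, about 1 N at its middle). Starts at 0 to 0.2.
- crank_axis (a point): Point on the crank's vertical axis, 146 mm above the worktop (the hinge's height). Round grey post 48 mm in diameter below it, top 113 mm above the worktop; flat steel crank arm 16 mm wide, 124 to 134 mm above the worktop, reaching out to the handle's hinge.
- handle_hinge (a point): Hinge of the folding handle on the outer end of the crank arm, 67 mm from the crank axis and 146 mm above the worktop; the hinge pin is horizontal, at right angles to the arm.
- handle_mid (a point): Middle of the black round handle, 46 mm from its hinge: a sleeve 20 mm in diameter and 68 mm long (12 to 80 mm from the hinge) that spins freely on its spindle, so the gripper need not turn while winding.
- scraper_mid (a point): Scraper block, at its centre half-way up (30 mm above its underside). x along its length, z up, underside flat. Heavy lower part of white plastic 130 mm long, 50 mm wide (its y), 18 mm high; on it, in the middle, a wooden grip 100 mm long, 24 mm thick, reaching to 60 mm above the underside. 0.2 kg. Stands upright on its mat at the start.
- mat_top (a point): Centre of the upper face of the scraper's grey mat, 190 mm (its x) by 120 mm (its y), 2 mm thick, fixed on the worktop.
- chip0_mid (a point): Chip of white porcelain, five-sided, about 35 mm across and 10 mm thick, 25 g; its centre. 3 to 6 chips are there, lying flat on the platform; none within 65 mm of the platform's -y lip or 12 mm of its open edge.
- chip1_mid (a point): Chip of white porcelain, five-sided, about 35 mm across and 10 mm thick, 25 g; its centre. 3 to 6 chips are there, lying flat on the platform; none within 65 mm of the platform's -y lip or 12 mm of its open edge.
- chip2_mid (a point): Chip of white porcelain, five-sided, about 35 mm across and 10 mm thick, 25 g; its centre. 3 to 6 chips are there, lying flat on the platform; none within 65 mm of the platform's -y lip or 12 mm of its open edge.
- chip3_mid (a point): Chip of white porcelain, five-sided, about 35 mm across and 10 mm thick, 25 g; its centre. 3 to 6 chips are there, lying flat on the platform; none within 65 mm of the platform's -y lip or 12 mm of its open edge.
- chip4_mid (a point): Chip of white porcelain, five-sided, about 35 mm across and 10 mm thick, 25 g; its centre. 3 to 6 chips are there, lying flat on the platform; none within 65 mm of the platform's -y lip or 12 mm of its open edge.
- chip5_mid (a point): Chip of white porcelain, five-sided, about 35 mm across and 10 mm thick, 25 g; its centre. 3 to 6 chips are there, lying flat on the platform; none within 65 mm of the platform's -y lip or 12 mm of its open edge.
- bottle_a_mid (a point): Brown glass bottle with a white cap, 49 mm in diameter, 96 mm high, 0.12 kg; its centre half-way up (48 mm above its underside). 1 to 3 bottles are there, standing on the worktop; all alike.
- bottle_b_mid (a point): Brown glass bottle with a white cap, 49 mm in diameter, 96 mm high, 0.12 kg; its centre half-way up (48 mm above its underside). 1 to 3 bottles are there, standing on the worktop; all alike.
- bottle_c_mid (a point): Brown glass bottle with a white cap, 49 mm in diameter, 96 mm high, 0.12 kg; its centre half-way up (48 mm above its underside). 1 to 3 bottles are there, standing on the worktop; all alike.
- mortar: Bystander: porcelain mortar 91 mm wide, 45 mm high, loose; origin under its centre.
- petri: Bystander: glass petri dish 95 mm wide, 16 mm high, loose; origin under its centre.
Mind the look-alikes: they are no part of the job. What is shaped like the part that bears bottle_a_mid but orange or purple is not meant.

How it is judged (in metres and radians):
On the way, in this order (a step that is already met when the one before it is completed fails the run):
1. all chips lie in the catch trough while the platform is down (x of chip0_mid in the frame of trough between -0.085 and 0.085 m and y of chip0_mid in the frame of trough between -0.05 and 0.05 m and z of each of chip0_mid, chip1_mid, chip2_mid, chip3_mid, chip4_mid, chip5_mid in the frame of trough below 0.045 m and x of chip1_mid in the frame of trough between -0.085 and 0.085 m and y of chip1_mid in the frame of trough between -0.05 and 0.05 m and x of chip2_mid in the frame of trough between -0.085 and 0.085 m and y of chip2_mid in the frame of trough between -0.05 and 0.05 m and x of chip3_mid in the frame of trough between -0.085 and 0.085 m and y of chip3_mid in the frame of trough between -0.05 and 0.05 m and x of chip4_mid in the frame of trough between -0.085 and 0.085 m and y of chip4_mid in the frame of trough between -0.05 and 0.05 m and x of chip5_mid in the frame of trough between -0.085 and 0.085 m and y of chip5_mid in the frame of trough between -0.05 and 0.05 m and value of joint platform below 0.01 m), for 0.2 s.
2. the crank handle is unfolded, standing up, before the platform is raised (value of joint handle above 1.4 rad and value of joint platform below 0.01 m), for 0.2 s.
3. the platform is fully raised with the handle still unfolded (value of joint platform above 0.057 m and value of joint handle above 1.2 rad), for 0.2 s.
At the end, for the whole second after the job is handed in: All chips in the trough; every bottle upright (0.12 rad), at rest, centre over the platform (70 mm in x, 90 mm in y); platform above 56 of 60 mm; handle below 0.2 rad; scraper upright, at rest, centre within 40 mm of the mat's centre in its x and y (x of chip0_mid in the frame of trough between -0.085 and 0.085 m and y of chip0_mid in the frame of trough between -0.05 and 0.05 m and z of each of chip0_mid, chip1_mid, chip2_mid, chip3_mid, chip4_mid, chip5_mid in the frame of trough below 0.045 m and x of chip1_mid in the frame of trough between -0.085 and 0.085 m and y of chip1_mid in the frame of trough between -0.05 and 0.05 m and x of chip2_mid in the frame of trough between -0.085 and 0.085 m and y of chip2_mid in the frame of trough between -0.05 and 0.05 m and x of chip3_mid in the frame of trough between -0.085 and 0.085 m and y of chip3_mid in the frame of trough between -0.05 and 0.05 m and x of chip4_mid in the frame of trough between -0.085 and 0.085 m and y of chip4_mid in the frame of trough between -0.05 and 0.05 m and x of chip5_mid in the frame of trough between -0.085 and 0.085 m and y of chip5_mid in the frame of trough between -0.05 and 0.05 m and x of bottle_a_mid in the frame of platform_top between -0.07 and 0.07 m and y of bottle_a_mid in the frame of platform_top between -0.09 and 0.09 m and z of bottle_a_mid in the frame of platform_top between 0.035 and 0.06 m and angle between each of bottle_a_mid, bottle_b_mid, bottle_c_mid, scraper_mid's own z axis and vertical below 0.12 rad and linear speed of each of bottle_a, bottle_b, bottle_c, scraper below 0.03 m/s and x of bottle_b_mid in the frame of platform_top between -0.07 and 0.07 m and y of bottle_b_mid in the frame of platform_top between -0.09 and 0.09 m and z of bottle_b_mid in the frame of platform_top between 0.035 and 0.06 m and x of bottle_c_mid in the frame of platform_top between -0.07 and 0.07 m and y of bottle_c_mid in the frame of platform_top between -0.09 and 0.09 m and z of bottle_c_mid in the frame of platform_top between 0.035 and 0.06 m and x of scraper_mid in the frame of mat_top between -0.04 and 0.04 m and y of scraper_mid in the frame of mat_top between -0.04 and 0.04 m and height (world z) of scraper_mid below 0.045 m and value of joint platform above 0.056 m and value of joint handle below 0.2 rad); the robot touches nothing.
It fails at once if the gripper touches a chip (contact force between the fingers and chip0 above 1 N or contact force between the fingers and chip1 above 1 N or contact force between the fingers and chip2 above 1 N or contact force between the fingers and chip3 above 1 N or contact force between the fingers and chip4 above 1 N or contact force between the fingers and chip5 above 1 N).
It fails at once if a bystander is shifted by more than 40 mm or tipped (distance of any of mortar, petri from where it was at the start of the episode above 0.04 m or angle between any of mortar, petri's own z axis and vertical above 0.5 rad).
Of chip0, chip1, chip2, chip3, chip4, chip5 only 3 to 6 are there at a start; the rules pass over those that are not, and their reading is None.
Of bottle_a, bottle_b, bottle_c only 1 to 3 are there at a start; the rules pass over those that are not, and their reading is None.
At some moment in a run one of scraper may be knocked a few centimetres aside while the robot is not near it.
It also fails if it takes over 210 s, if anything falls off the work surface, if the arm or the gripper's body presses on something with over 40 N, if the wrist force passes 120 N, or if a joint passes its speed limit or range.

## Working session

There is one attempt and no reset: what is moved stays moved. The work goes in short steps, Python scripts to look and compute and a tool call to move; the robot and the scene stay as the last step left them, time stands still between calls to the robot, and variables do not carry over. Pictures are saved under pics/ and viewed, and the job is handed in when it is done.

Besides the shell and the picture viewer there is one more tool, called as name([rows], argument=value, ...), one row to a line, values as JSON. drive_tool: Moves the arm, as the interface text tells. Its arguments: {"type":"object","properties":{"increments":{"type":"array"},"force":{"type":"number"}},"required":["increments"]}

```bash
ls; mkdir -p pics
cat > h.py <<'E'
from plant import *
import numpy as np, cv2
def w2p(c,X):
    X=np.atleast_2d(np.asarray(X,float)); rv,_=cv2.Rodrigues(np.array(c["R"],float))
    return cv2.projectPoints(X.reshape(-1,1,3),rv,np.array(c["t"],float),np.array(c["mtx"],float),np.array(c["dist"],float))[0].reshape(-1,2)
def p2w(c,uv,z):
    uv=np.atleast_2d(np.asarray(uv,float)).reshape(-1,1,2)
    n=cv2.undistortPoints(uv,np.array(c["mtx"],float),np.array(c["dist"],float)).reshape(-1,2)
    R=np.array(c["R"],float);t=np.array(c["t"],float)
    o=-R.T@t; d=np.c_[n,np.ones(len(n))]@R
    return o+d*((z-o[2])/d[:,2])[:,None]
def c2w(c,a): return np.array(c["R"],float).T@(np.array(a,float)-np.array(c["t"],float))
def save(img,n): cv2.imwrite("pics/"+n+".png",img[:,:,::-1])
E
python3 - <<'E'
from h import *
print(state())
for n in("top","side"):
    c=read_camera(n); save(c["img"],"a_"+n)
    R=np.array(c["R"]);print(n,"cam at",-R.T@np.array(c["t"]))
    for l in ["platform_top","trough","crank_axis","handle_hinge","handle_mid","scraper_mid","mat_top","chip0_mid","bottle_a_mid","mortar","petri"]:
        print(l,[(np.round(c2w(c,r["at"])).tolist(),round(r["confidence"],2)) for r in tip_of(l,c)])
E
```

```text
pics
{'time': 0.0, 'joints': array([71.99081898, 35.29173076, -0.72262411, 81.64162408,  0.46462195,
       63.21841809, -2.31447173]), 'joint_vel': array([-0.01728223, -0.01811103,  0.04917051,  0.03115112, -0.007547  ,
        0.08563915, -0.05679493]), 'joint_torque': array([ 2.91026254e-04, -4.69216347e+01,  2.59217620e-01, -1.71036100e+01,
        9.87829204e-03,  9.76694806e-03,  1.70052516e-05]), 'eef_pos': array([ 184.30656771, -622.55611263,  241.10826257]), 'eef_rot': array([-1.79851139e+02,  2.76856661e-03,  1.64949834e+01]), 'ft_force': array([-1.13598545, -0.25993994, -0.12876879]), 'ft_torque': array([-0.04279735, -0.0100912 , -0.00500107]), 'opening': 0.9981625835051441}
top cam at [ 280.13474953   24.44007044 1797.65245483]
platform_top [([587.0, 59.0, 66.0], 0.81)]
trough [([587.0, 211.0, 23.0], 0.58)]
crank_axis [([583.0, -120.0, 146.0], 0.59)]
handle_hinge [([527.0, -87.0, 145.0], 0.54), ([393.0, 163.0, -0.0], 0.34)]
handle_mid [([565.0, -110.0, 155.0], 0.57)]
scraper_mid [([462.0, 406.0, 28.0], 0.98)]
mat_top [([453.0, 402.0, 1.0], 0.64)]
chip0_mid [([538.0, 66.0,
[... 304 characters left out ...]
.81900204 -1323.01437624  1256.61977692]
platform_top [([589.0, 57.0, 68.0], 0.67), ([586.0, 108.0, 78.0], 0.67)]
trough [([587.0, 212.0, 24.0], 0.87)]
crank_axis [([588.0, -119.0, 146.0], 0.56)]
handle_hinge [([532.0, -85.0, 145.0], 0.67)]
handle_mid [([569.0, -105.0, 158.0], 0.64)]
scraper_mid [([460.0, 410.0, 33.0], 0.74)]
mat_top [([588.0, 62.0, 71.0], 0.59), ([458.0, 403.0, 5.0], 0.54)]
chip0_mid [([547.0, 71.0, 77.0], 0.62)]
bottle_a_mid [([570.0, -330.0, 51.0], 0.83), ([647.0, -225.0, 49.0], 0.76), ([469.0, -299.0, 47.0], 0.71), ([536.0, -233.0, 44.0], 0.7), ([545.0, 71.0, 76.0], 0.2)]
mortar [([676.0, 430.0, 1.0], 0.55)]
petri [([592.0, 60.0, 71.0], 0.6), ([398.0, 167.0, 6.0], 0.55)]
```

Run:
```python
import cv2
a=cv2.imread("pics/a_top.png"); print(a.shape)
cv2.imwrite("pics/a_top2.png",cv2.resize(a,(768,576),interpolation=cv2.INTER_CUBIC))
a=cv2.imread("pics/a_side.png")
cv2.imwrite("pics/a_side2.png",cv2.resize(a,(768,576),interpolation=cv2.INTER_CUBIC))
```

```text
(384, 512, 3)
```

View pics/a_top2.png

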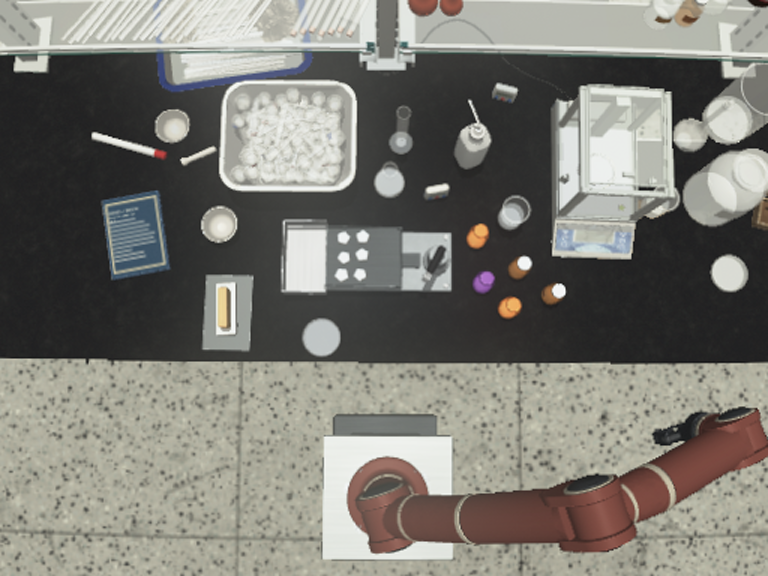

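View pics/a_side2.png

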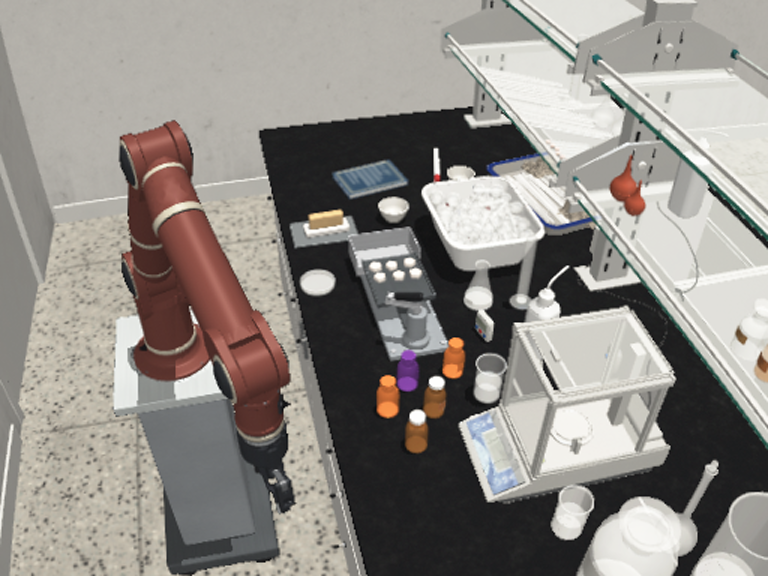

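The top view shows six chips at 768-px (340–362, 235–275), and the trough left of them at (305,255). The scraper is on its mat at (227,308), and the crank is at (435,262). The bottle shapes are orange (478,236), orange (510,307), purple (484,281), brown (520,267) and brown (553,293).

Only the two brown ones with white caps fit the description, so I'll check them in enlarged crops.

Run:
```python
import cv2
a=cv2.imread("pics/a_top.png")
cv2.imwrite("pics/b1.png",cv2.resize(a[130:220,180:320],(780,501),interpolation=cv2.INTER_CUBIC))
cv2.imwrite("pics/b2.png",cv2.resize(a[140:220,290:410],(780,520),interpolation=cv2.INTER_CUBIC))
cv2.imwrite("pics/b3.png",cv2.resize(a[170:250,110:230],(780,520),interpolation=cv2.INTER_CUBIC))
```

```text
(no output)
```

View pics/b1.png

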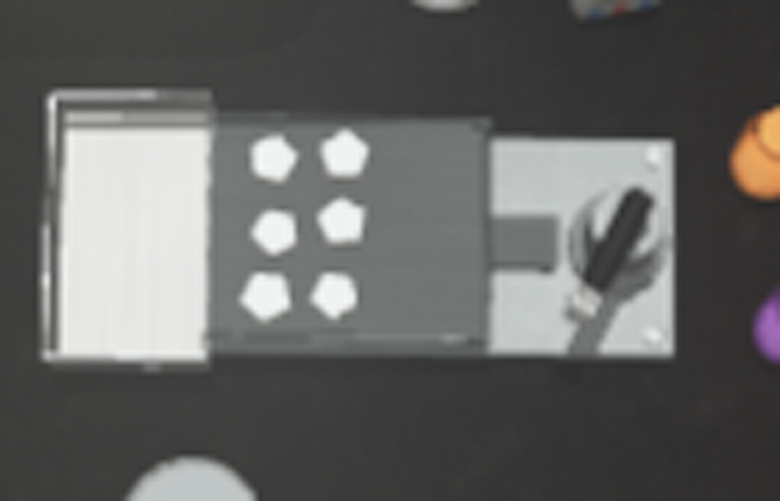

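View pics/b2.png

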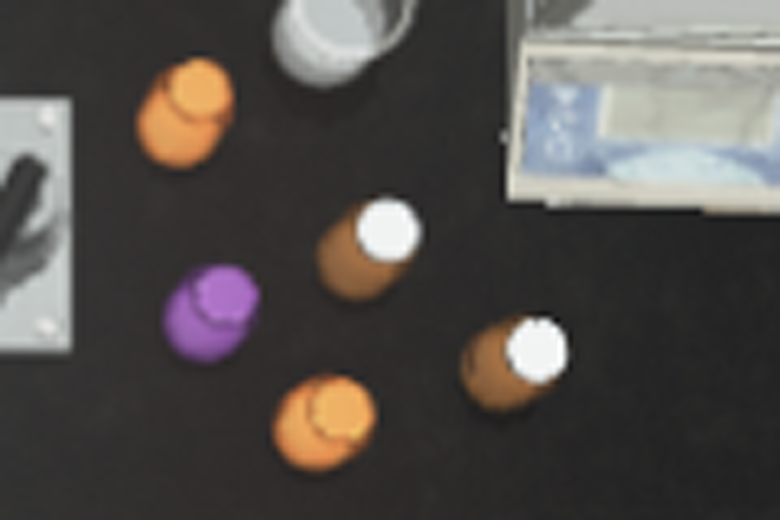

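View pics/b3.png

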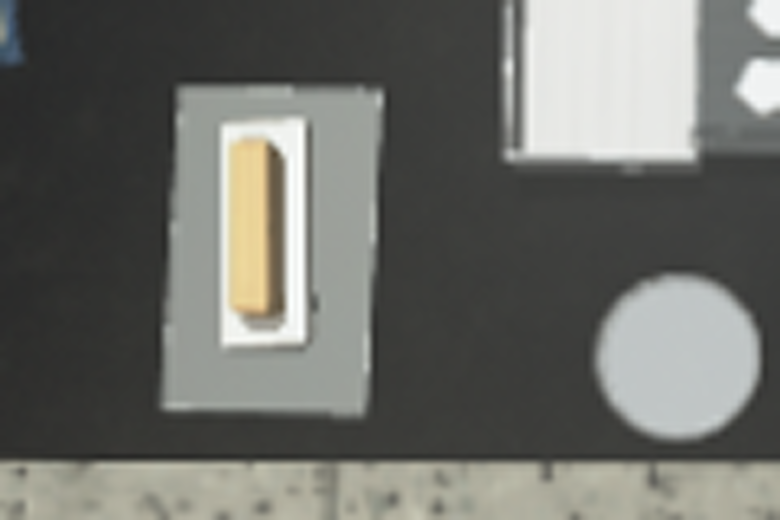

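The two brown bottles with white caps are confirmed at crop pixels (388,231) and (537,350). The other three are the orange and purple look-alikes. Next I'll measure the geometry precisely.

```bash
cat > m1.py <<'E'
from h import *
def rect(c,mask,z):
    cs,_=cv2.findContours(mask.astype(np.uint8),cv2.RETR_EXTERNAL,cv2.CHAIN_APPROX_NONE)
    k=max(cs,key=cv2.contourArea).reshape(-1,2)
    w=p2w(c,k,z)[:,:2]
    (ctr,sz,an)=cv2.minAreaRect(w.astype(np.float32)); return np.round(ctr,1),np.round(sz,1),round(an,1)
if __name__=="__main__":
    c=read_camera("top"); im=c["img"].astype(int)
    hsv=cv2.cvtColor(c["img"],cv2.COLOR_RGB2HSV)
    for l,z in [("platform_top",70),("scraper_mid",20),("handle_mid",150),("petri",10),("mortar",45)]:
        for r in regions_of(l,c)[:2]:
            m=np.array(r["pixels"])
            if m.sum()>10: print(l,round(r["confidence"],2),m.sum(),rect(c,m,z))
    # caps
    for u,v in[(388,231),(537,350)]: print("cap",p2w(c,[290+u/6.5-.5,140+v/6.5-.5],96).round(1))
    s=780/140.; f=lambda u,v:[180+u/s-.5,130+v/s-.5]
    print("plat -y corners z76",p2w(c,[f(489,121),f(487,350)],76).round(1))
    print("trough floor",p2w(c,[f(67,128),f(60,355),f(210,128),f(208,355)],23).round(1))
    print("baseplate",p2w(c,[f(674,140),f(674,356),f(492,140)],5).round(1))
    print("trough top far corners z80",p2w(c,[f(50,95),f(43,358)],80).round(1))
    for i,(u,v) in enumerate([(273,158),(344,154),(275,231),(341,221),(266,296),(334,295)]): print("chip",p2w(c,[f(u,v)],80).round(1))
    print("post? handle ends",p2w(c,[f(640,195),f(597,280)],150).round(1), "hinge",p2w(c,[f(584,300)],146).round(1))
    g=lambda u,v:[110+u/6.5-.5,170+v/6.5-.5]
    print("scr base",p2w(c,[g(221,122),g(308,117),g(308,345),g(220,346)],18).round(1))
    print("mat",p2w(c,[g(178,88),g(383,92),g(366,414),g(162,409)],2).round(1))
    print("top", p2w(c,[g(249,140),g(249,315)],60).round(1))
E
python3 m1.py
```

```text
platform_top 0.64 174 (array([ 500.2, -403.4]), array([45.7, 60.5]), 26.3)
platform_top 0.63 1734 (array([587.3,  58.2]), array([152.2, 184.3]), 0.0)
scraper_mid 0.86 464 (array([463. , 403.8]), array([128.9,  49.2]), 1.9)
handle_mid 0.35 430 (array([646.1, 399.3]), array([83.4, 78.3]), 2.1)
petri 0.77 464 (array([396.1, 163.6]), array([85.9, 86.1]), 0.4)
mortar 0.8 435 (array([671.3, 425.1]), array([85.2, 87.1]), 2.1)
cap [[ 567.9 -327.3   96. ]]
cap [[ 501.5 -409.2   96. ]]
plat -y corners z76 [[658.1 -31.   76. ]
 [505.8 -29.8  76. ]]
trough floor [[663.3 254.2  23. ]
 [507.7 255.1  23. ]
 [663.8 156.9  23. ]
 [508.3 155.7  23. ]]
baseplate [[ 661.3 -160.4    5. ]
 [ 511.7 -159.     5. ]
 [ 660.4  -35.3    5. ]]
trough top far corners z80 [[673.2 258.6  80. ]
 [498.4 258.7  80. ]]
chip [[631.6 110.9  80. ]]
chip [[634.5  64.3  80. ]]
chip [[582.9 109.   80. ]]
chip [[589.8  65.9  80. ]]
chip [[539.9 114.3  80. ]]
chip [[540.8  70.   80. ]]
post? handle ends [[ 595.  -123.7  150. ]
 [ 540.7  -96.3  150. ]] hinge [[528.6 -88.4 146. ]]
scr base [[526.1 432.9  18. ]
 [529.3 382.3  18. ]
 [397.4 378.   18. ]
 [396.4 428.8  18. ]]
mat [[548.2 462.8   2. ]
 [546.5 341.9   2. ]
 [358.9 346.3   2. ]
 [360.7 465.    2. ]]
top [[510.1 406.9  60. ]
 [411.1 403.5  60. ]]
```

```bash
cat > plan.py <<'E'
# usage: plan.py x,y,z,yaw x,y,z,yaw ...   prints tool-frame shifts (cm, rad) from current pose
import sys
from h import *
from scipy.spatial.transform import Rotation as Ro
s=state(); p=s["eef_pos"]; R=Ro.from_euler("xyz",s["eef_rot"],degrees=True).as_matrix()
print("t",s["time"],"p",p.round(1),"rot",s["eef_rot"].round(1),"F",s["ft_force"].round(1),"open",round(s["opening"],3),"j",s["joints"].round(0))
for a in sys.argv[1:]:
    x,y,z,yaw=map(float,a.split(","))
    d=R.T@(np.array([x,y,z])-p)/10
    tw=-((yaw-s["eef_rot"][2]+180)%360-180)
    print(a,"dx %.2f dy %.2f dz %.2f tw %.3f"%(*d,np.radians(tw)))
E
python3 plan.py 240,-575,260,12 290,-530,260,8 330,-490,260,4 360,-450,260,2 385,-410,260,2
```

```text
t 1.5 p [ 184.5 -623.2  242.3] rot [-180.    -0.    16.5] F [0.4 0.4 0.7] open 1.006 j [72. 35. -1. 82.  0. 63. -2.]
240,-575,260,12 dx 6.69 dy -3.05 dz -1.77 tw 0.078
290,-530,260,8 dx 12.76 dy -5.95 dz -1.77 tw 0.148
330,-490,260,4 dx 17.73 dy -8.65 dz -1.77 tw 0.218
360,-450,260,2 dx 21.74 dy -11.63 dz -1.77 tw 0.253
385,-410,260,2 dx 25.28 dy -14.76 dz -1.77 tw 0.253
```

drive_tool([
  {"gripper": 1, "dx": 5, "dy": -2, "dz": -1.8, "twist": 0.08},
  {"gripper": 1, "dx": 9, "dy": -4, "dz": -1.8, "twist": 0.15},
  {"gripper": 1, "dx": 13, "dy": -6, "dz": -1.8, "twist": 0.22},
  {"gripper": 1, "dx": 17, "dy": -8.5, "dz": -1.8, "twist": 0.25},
  {"gripper": 1, "dx": 21, "dy": -11, "dz": -1.8, "twist": 0.25},
], force=40)

```text
time: 2.0
eef_pos: [356.0, -456.7, 260.5]
eef_rot: [180.0, -0.0, 2.1]
ft_force: [0.4, -0.9, 0.8]
opening: 1.001
```

```bash
python3 plan.py 380,-410,260,2 400,-365,260,2 420,-320,260,2 440,-275,260,2 460,-230,260,2
```

```text
t 2.0 p [ 356.  -456.7  260.5] rot [180.   -0.    2.1] F [ 0.4 -0.9  0.8] open 1.001 j [ 49.  28.   2.  92.  -1.  60. -37.]
380,-410,260,2 dx 2.58 dy -4.57 dz 0.05 tw 0.002
400,-365,260,2 dx 4.74 dy -9.00 dz 0.05 tw 0.002
420,-320,260,2 dx 6.91 dy -13.42 dz 0.05 tw 0.002
440,-275,260,2 dx 9.08 dy -17.84 dz 0.05 tw 0.002
460,-230,260,2 dx 11.24 dy -22.26 dz 0.05 tw 0.002
```

drive_tool([
  {"gripper": 1, "dx": 2.5, "dy": -4.3, "dz": 0, "twist": 0},
  {"gripper": 1, "dx": 4.7, "dy": -8.6, "dz": 0, "twist": 0},
  {"gripper": 1, "dx": 6.9, "dy": -13, "dz": 0, "twist": 0},
  {"gripper": 1, "dx": 9, "dy": -17.4, "dz": 0, "twist": 0},
  {"gripper": 1, "dx": 11.2, "dy": -21.8, "dz": 0, "twist": 0},
])

```text
time: 2.5
eef_pos: [460.3, -232.9, 260.9]
eef_rot: [179.9, -0.1, 2.1]
ft_force: [0.9, -0.9, 0.2]
opening: 1.001
```

drive_tool([
  {"gripper": 1, "dx": 1.5, "dy": -4.7, "dz": 0, "twist": 0},
  {"gripper": 1, "dx": 2, "dy": -9.5, "dz": 0, "twist": 0},
  {"gripper": 1, "dx": 2, "dy": -14.3, "dz": 0, "twist": 0},
  {"gripper": 1, "dx": 2, "dy": -19, "dz": 0, "twist": 0},
  {"gripper": 1, "dx": 2, "dy": -23.5, "dz": 0, "twist": 0},
])

```text
time: 3.0
eef_pos: [471.4, 4.9, 261.0]
eef_rot: [180.0, -0.1, 2.2]
ft_force: [0.4, 0.0, 0.4]
opening: 0.999
```

drive_tool([
  {"gripper": 1, "dx": 0, "dy": -4.7, "dz": 0, "twist": 0},
  {"gripper": 1, "dx": 0, "dy": -9.5, "dz": 0, "twist": 0},
  {"gripper": 1, "dx": 0, "dy": -14.3, "dz": 0, "twist": 0},
  {"gripper": 1, "dx": 0, "dy": -19, "dz": 0, "twist": 0},
  {"gripper": 1, "dx": 0, "dy": -23.5, "dz": 0, "twist": 0},
])

```text
time: 3.5
eef_pos: [462.3, 241.9, 261.2]
eef_rot: [180.0, -0.2, 2.2]
ft_force: [0.5, -0.0, 1.1]
opening: 0.996
```

```bash
python3 plan.py 462,405,200,1.9 462,405,44,1.9;python3 m1.py | grep -A1 -E "scr"
```

```text
t 3.5 p [462.3 241.9 261.2] rot [180.   -0.2   2.2] F [ 0.5 -0.   1.1] open 0.996 j [ -24.   23.   -8.  101.    4.   56. -122.]
462,405,200,1.9 dx 0.58 dy -16.30 dz 6.12 tw 0.005
462,405,44,1.9 dx 0.53 dy -16.30 dz 21.72 tw 0.005
scraper_mid 0.76 415 (array([463. , 403.7]), array([129. ,  49.1]), 2.1)
handle_mid 0.71 142 (array([ 560.5, -107.8]), array([21.9, 87.4]), 63.5)
--
scr base [[526.1 432.9  18. ]
 [529.3 382.3  18. ]
```

drive_tool([
  {"gripper": 1, "dx": 0.1, "dy": -4.5, "dz": 1, "twist": 0},
  {"gripper": 1, "dx": 0.3, "dy": -9, "dz": 2, "twist": 0},
  {"gripper": 1, "dx": 0.5, "dy": -13, "dz": 4, "twist": 0},
  {"gripper": 1, "dx": 0.6, "dy": -16.3, "dz": 6, "twist": 0},
  {"gripper": 1, "dx": 0.6, "dy": -16.3, "dz": 9, "twist": 0},
])

```text
time: 4.3
eef_pos: [463.0, 406.5, 170.9]
eef_rot: [-179.7, -0.3, 2.3]
ft_force: [0.7, 0.2, -0.4]
opening: 1.002
```

```bash
python3 plan.py 462.5,405,80,2 462.5,405,37,2; python3 -c "
from h import *
c=read_camera('side'); i=c['img']; save(cv2.resize(i[100:200,170:300],(780,600),interpolation=cv2.INTER_CUBIC),'c1')"
```

```text
t 4.3 p [463.  406.5 170.9] rot [-179.7   -0.3    2.3] F [ 0.7  0.2 -0.4] open 1.002 j [ -38.   36.   -8.   93.    6.   51. -137.]
462.5,405,80,2 dx -0.10 dy 0.20 dz 9.09 tw 0.005
462.5,405,37,2 dx -0.12 dy 0.22 dz 13.39 tw 0.005
```

View pics/c1.png

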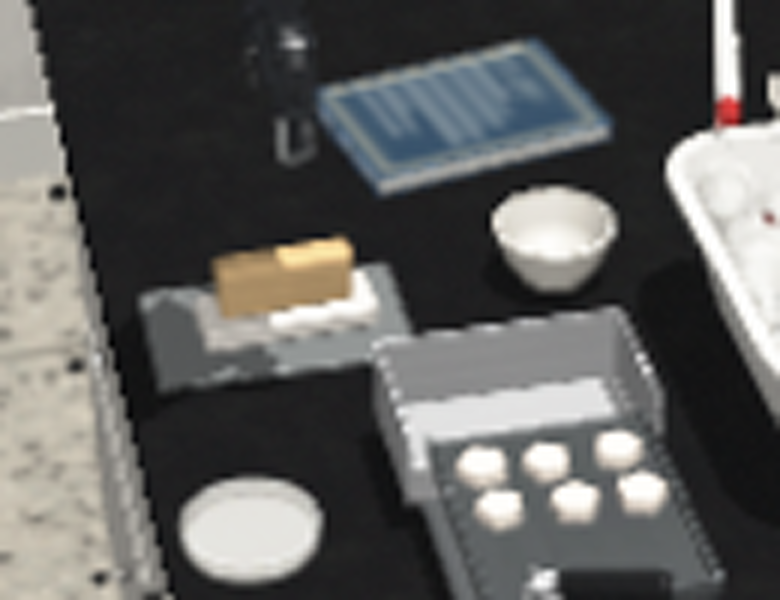

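The gripper hangs above the scraper, whose grip is at crop (285,280), so I'll descend.

drive_tool([
  {"gripper": 1, "dx": 0, "dy": 0.2, "dz": 4, "twist": 0},
  {"gripper": 1, "dx": 0, "dy": 0.2, "dz": 8, "twist": 0},
  {"gripper": 1, "dx": 0, "dy": 0.2, "dz": 11, "twist": 0},
  {"gripper": 1, "dx": 0, "dy": 0.2, "dz": 13.3, "twist": 0},
  {"gripper": 1, "dx": 0, "dy": 0.2, "dz": 13.3, "twist": 0},
])

```text
time: 4.85
eef_pos: [460.3, 392.9, 29.0]
eef_rot: [179.2, 0.5, 1.9]
ft_force: [-0.2, -0.5, 1.1]
opening: 0.999
```

drive_tool([
  {"gripper": -1, "dx": 0, "dy": 0, "dz": 0, "twist": 0},
  {"gripper": -1, "dx": 0, "dy": 0, "dz": 0, "twist": 0},
  {"gripper": -1, "dx": 0, "dy": 0, "dz": 0, "twist": 0},
  {"gripper": -1, "dx": 0, "dy": 0, "dz": 0, "twist": 0},
  {"gripper": -1, "dx": 0, "dy": 0, "dz": 0, "twist": 0},
], force=60)

```text
time: 5.35
eef_pos: [461.5, 395.7, 31.4]
eef_rot: [179.6, 0.3, 2.0]
ft_force: [-0.3, 2.2, 4.8]
opening: 0.275
```

drive_tool([
  {"gripper": -1, "dx": 0, "dy": 0, "dz": -0.5, "twist": 0},
  {"gripper": -1, "dx": 0, "dy": 0, "dz": -1.5, "twist": 0},
  {"gripper": -1, "dx": 0, "dy": 0, "dz": -4, "twist": 0},
  {"gripper": -1, "dx": 0, "dy": 0, "dz": -8, "twist": 0},
  {"gripper": -1, "dx": 0, "dy": 0, "dz": -11, "twist": 0},
])

```text
time: 5.85
eef_pos: [462.1, 396.2, 143.6]
eef_rot: [179.5, 0.3, 1.9]
ft_force: [0.8, 1.3, -2.0]
opening: 0.271
```

```bash
python3 plan.py 587,6,170,0; python3 -c "
from h import *
c=read_camera('side'); i=c['img']; save(cv2.resize(i[80:200,160:320],(780,585),interpolation=cv2.INTER_CUBIC),'c2')"
```

```text
t 5.85 p [462.1 396.2 143.6] rot [179.5   0.3   1.9] F [ 0.8  1.3 -2. ] open 0.271 j [ -38.   38.   -8.   95.    7.   48. -137.]
587,6,170,0 dx 11.14 dy 39.44 dz -2.38 tw 0.034
```

View pics/c2.png

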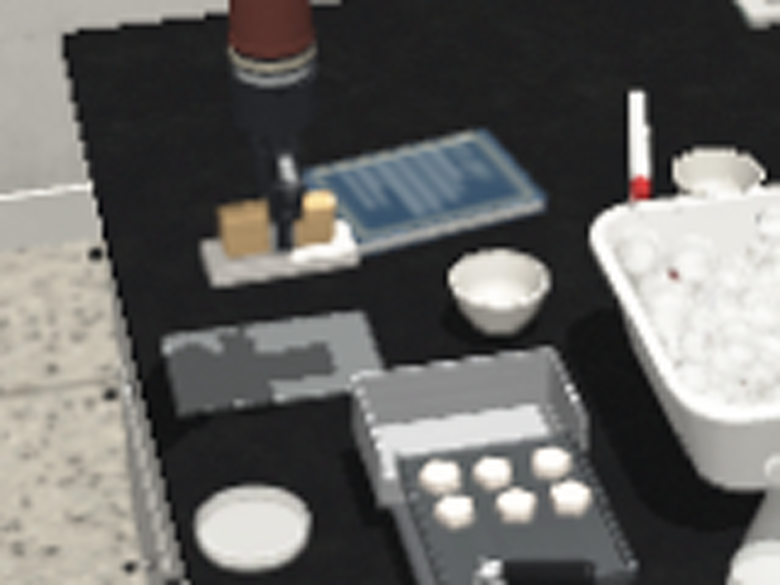

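drive_tool([
  {"gripper": -1, "dx": 1, "dy": 4, "dz": -1.5, "twist": 0.01},
  {"gripper": -1, "dx": 2.2, "dy": 8, "dz": -2.5, "twist": 0.02},
  {"gripper": -1, "dx": 3.4, "dy": 12, "dz": -2.5, "twist": 0.03},
  {"gripper": -1, "dx": 4.5, "dy": 16, "dz": -2.5, "twist": 0.035},
  {"gripper": -1, "dx": 5.6, "dy": 20, "dz": -2.5, "twist": 0.035},
])

```text
time: 6.4
eef_pos: [526.9, 198.3, 174.7]
eef_rot: [179.9, -0.2, -0.1]
ft_force: [0.5, -0.1, -2.2]
opening: 0.275
```

```bash
python3 plan.py 587,6,170,0
```

```text
t 6.4 p [526.9 198.3 174.7] rot [ 1.799e+02 -2.000e-01 -1.000e-01] F [ 0.5 -0.1 -2.2] open 0.275 j [ -18.   32.   -8.  101.    6.   47. -119.]
587,6,170,0 dx 6.03 dy 19.22 dz 0.53 tw -0.001
```

drive_tool([
  {"gripper": -1, "dx": 1.5, "dy": 4.5, "dz": 0, "twist": 0},
  {"gripper": -1, "dx": 3, "dy": 9, "dz": 0, "twist": 0},
  {"gripper": -1, "dx": 4.5, "dy": 13.5, "dz": 0.2, "twist": 0},
  {"gripper": -1, "dx": 6, "dy": 19.2, "dz": 0.5, "twist": 0},
  {"gripper": -1, "dx": 6, "dy": 19.2, "dz": 0.5, "twist": 0},
])

```text
time: 6.9
eef_pos: [587.0, -4.7, 169.9]
eef_rot: [179.4, -0.1, -0.8]
ft_force: [-0.9, -0.1, -0.6]
opening: 0.276
```

drive_tool([
  {"gripper": -1, "dx": 0, "dy": 0, "dz": 0, "twist": 0},
  {"gripper": -1, "dx": 0, "dy": 0, "dz": 0, "twist": 0},
  {"gripper": -1, "dx": 0, "dy": 0, "dz": 0, "twist": 0},
  {"gripper": -1, "dx": 0, "dy": 0, "dz": 0, "twist": 0},
  {"gripper": -1, "dx": 0, "dy": 0, "dz": 0, "twist": 0},
])

```text
time: 7.4
eef_pos: [586.8, -2.9, 170.1]
eef_rot: [179.5, -0.1, -0.7]
ft_force: [0.6, 0.0, -1.7]
opening: 0.272
```

```bash
python3 plan.py 587,6,130,0;  python3 -c "
from h import *
c=read_camera('top'); i=c['img']; save(cv2.resize(i[130:220,190:320],(780,540),interpolation=cv2.INTER_CUBIC),'c3')
c=read_camera('side'); i=c['img']; save(cv2.resize(i[130:250,220:350],(650,600),interpolation=cv2.INTER_CUBIC),'c4')"
```

```text
t 7.4 p [586.8  -2.9 170.1] rot [ 1.795e+02 -1.000e-01 -7.000e-01] F [ 0.6  0.  -1.7] open 0.272 j [  3.  34.  -8.  97.   7.  49. -99.]
587,6,130,0 dx -0.00 dy -0.92 dz 4.00 tw -0.011
```

View pics/c3.png

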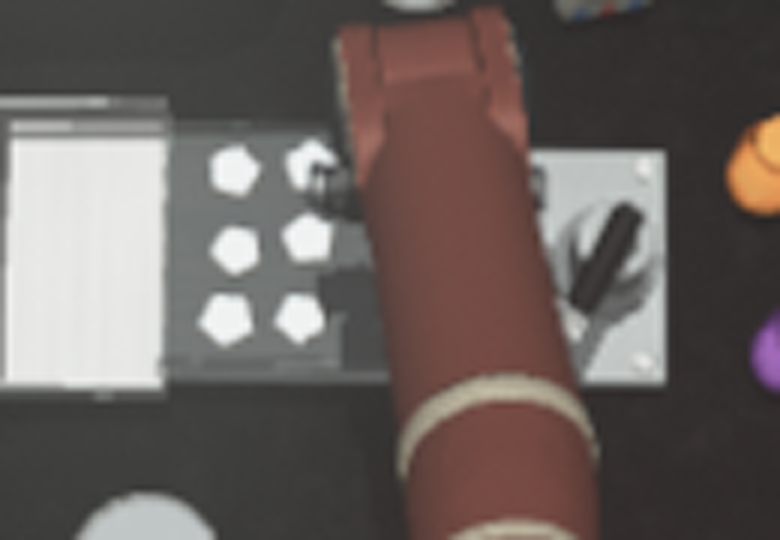

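View pics/c4.png

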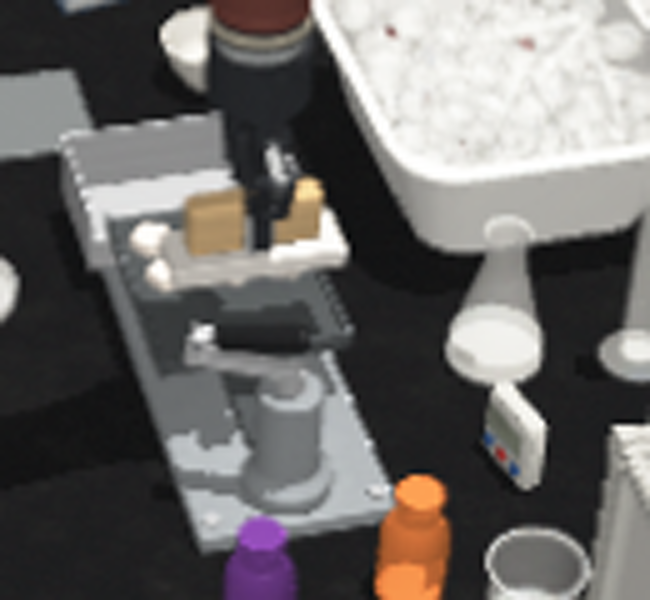

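```bash
python3 -c "
from h import *
for k in range(2):
  c=read_camera('side'); print([(c2w(c,r['at']).round(1),round(r['confidence'],2)) for r in tip_of('scraper_mid',c)][:2])
  print([(c2w(c,r['at']).round(1),round(r['confidence'],2)) for r in tip_of('platform_top',c)][:2])
i=c['img']; save(cv2.resize(i[155:225,230:310],(800,700-100),interpolation=cv2.INTER_CUBIC),'c5')
P=[[x,y,z] for x,y,z in [(512,-33,76),(662,-33,76),(512,153,76),(662,153,76),(522,-28,141),(652,-28,141)]]
print(w2p(c,P).round(1))
"
```

```text
[(array([586.8,  -1.6, 172. ]), 0.66)]
[(array([587.9,  58.8,  68.4]), 0.81)]
[(array([586. ,  -1.4, 172.9]), 0.85)]
[(array([589.7,  58.8,  68.4]), 0.7), (array([457. , 401.8,   5.7]), 0.27)]
[[251.3 203. ]
 [290.2 196.7]
 [240.2 172.7]
 [276.4 167.4]
 [253.8 188.2]
 [288.2 182.8]]
```

View pics/c5.png

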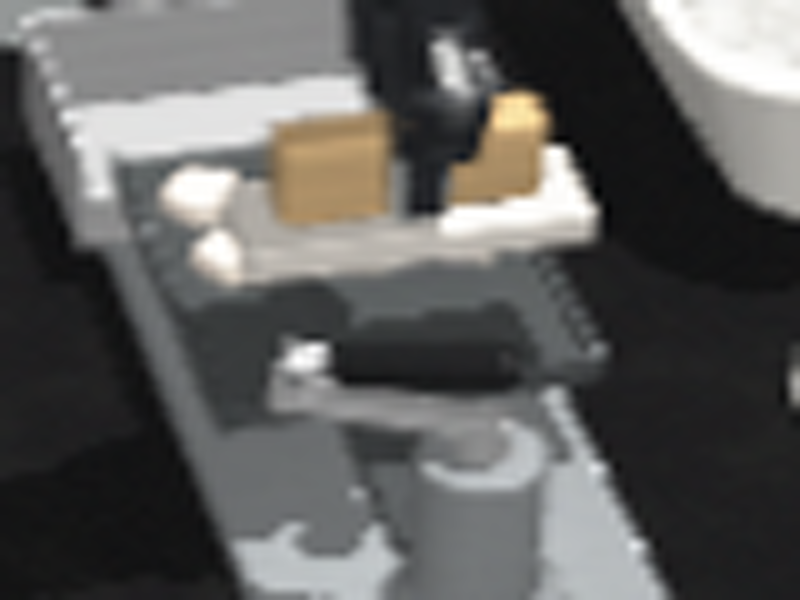

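drive_tool([
  {"gripper": -1, "dx": 0, "dy": -0.4, "dz": 1.2, "twist": -0.01},
  {"gripper": -1, "dx": 0, "dy": -0.8, "dz": 2.4, "twist": -0.012},
  {"gripper": -1, "dx": 0, "dy": -0.9, "dz": 3.6, "twist": -0.012},
  {"gripper": -1, "dx": 0, "dy": -0.9, "dz": 4.8, "twist": -0.012},
  {"gripper": -1, "dx": 0, "dy": -0.9, "dz": 5.5, "twist": -0.012},
])

```text
time: 8.3
eef_pos: [586.3, 3.6, 112.8]
eef_rot: [179.4, 0.1, -0.1]
ft_force: [-0.1, -0.9, -1.1]
opening: 0.271
```

drive_tool([
  {"gripper": -1, "dx": 0, "dy": 0, "dz": 0, "twist": 0},
  {"gripper": -1, "dx": 0, "dy": 0, "dz": 0.2, "twist": 0},
  {"gripper": -1, "dx": 0, "dy": 0, "dz": 0.4, "twist": 0},
  {"gripper": -1, "dx": 0, "dy": 0, "dz": 0.5, "twist": 0},
  {"gripper": -1, "dx": 0, "dy": 0, "dz": 0.5, "twist": 0},
])

```text
time: 8.8
eef_pos: [586.4, 3.5, 108.0]
eef_rot: [179.4, 0.0, -0.1]
ft_force: [-0.5, -0.2, -0.9]
opening: 0.279
```

```bash
python3 plan.py 587,6,99,0;  python3 -c "
from h import *
c=read_camera('top'); i=c['img']; save(cv2.resize(i[130:220,190:320],(780,540),interpolation=cv2.INTER_CUBIC),'d3')
c=read_camera('side'); i=c['img']; save(cv2.resize(i[155:225,230:310],(800,600),interpolation=cv2.INTER_CUBIC),'d4')"
```

```text
t 8.8 p [586.4   3.5 108. ] rot [ 1.794e+02  0.000e+00 -1.000e-01] F [-0.5 -0.2 -0.9] open 0.279 j [   2.   39.   -7.  101.    8.   41. -100.]
587,6,99,0 dx 0.06 dy -0.25 dz 0.90 tw -0.002
```

View pics/d4.png

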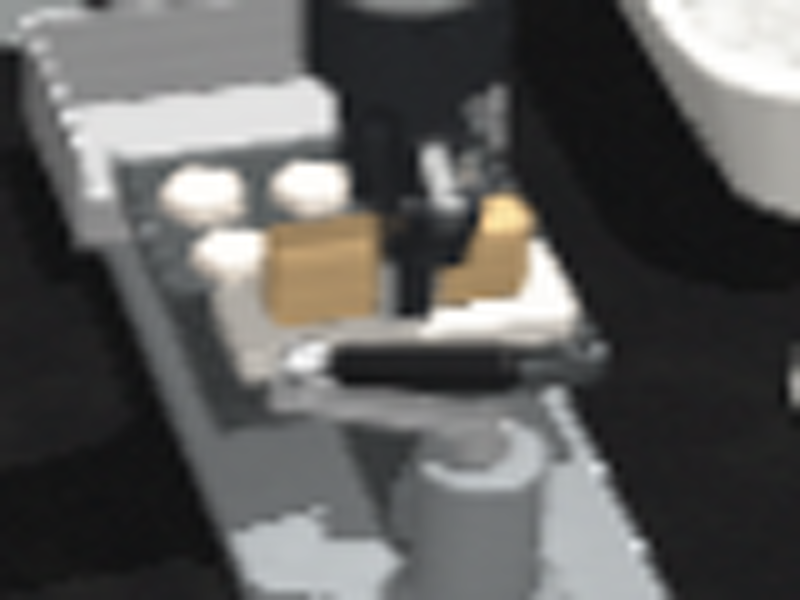

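drive_tool([
  {"gripper": -1, "dx": 0.05, "dy": -0.2, "dz": 0.2, "twist": 0},
  {"gripper": -1, "dx": 0.05, "dy": -0.2, "dz": 0.4, "twist": 0},
  {"gripper": -1, "dx": 0.05, "dy": -0.2, "dz": 0.6, "twist": 0},
  {"gripper": -1, "dx": 0.05, "dy": -0.2, "dz": 0.7, "twist": 0},
  {"gripper": -1, "dx": 0.05, "dy": -0.2, "dz": 0.7, "twist": 0},
])

```text
time: 9.4
eef_pos: [586.8, 5.4, 100.8]
eef_rot: [179.4, 0.1, -0.1]
ft_force: [-0.5, 0.4, -0.3]
opening: 0.272
```

drive_tool([
  {"gripper": -1, "dx": 0, "dy": 0, "dz": 0.1, "twist": 0},
  {"gripper": -1, "dx": 0, "dy": 0, "dz": 0.15, "twist": 0},
  {"gripper": -1, "dx": 0, "dy": 0, "dz": 0.2, "twist": 0},
  {"gripper": -1, "dx": 0, "dy": 0, "dz": 0.2, "twist": 0},
  {"gripper": -1, "dx": 0, "dy": 0, "dz": 0.2, "twist": 0},
])

```text
time: 9.9
eef_pos: [587.0, 5.4, 99.5]
eef_rot: [179.4, 0.0, -0.1]
ft_force: [-1.8, 0.1, 4.8]
opening: 0.274
```

drive_tool([
  {"gripper": -1, "dx": 0, "dy": -0.8, "dz": 0, "twist": 0},
  {"gripper": -1, "dx": 0, "dy": -1.8, "dz": 0, "twist": 0},
  {"gripper": -1, "dx": 0, "dy": -2.8, "dz": -0.02, "twist": 0},
  {"gripper": -1, "dx": 0, "dy": -3.8, "dz": -0.04, "twist": 0},
  {"gripper": -1, "dx": 0, "dy": -4.8, "dz": -0.05, "twist": 0},
])

```text
time: 10.4
eef_pos: [587.3, 53.9, 99.7]
eef_rot: [179.4, -0.0, -0.1]
ft_force: [0.7, -3.8, 4.0]
opening: 0.277
```

```bash
python3 plan.py 587,90,99.5,0;  python3 -c "
from h import *
c=read_camera('top'); i=c['img']; save(cv2.resize(i[130:220,190:320],(780,540),interpolation=cv2.INTER_CUBIC),'e3')
c=read_camera('side'); i=c['img']; save(cv2.resize(i[155:225,230:310],(800,600),interpolation=cv2.INTER_CUBIC),'e4')"
```

```text
t 10.4 p [587.3  53.9  99.7] rot [ 1.794e+02 -0.000e+00 -1.000e-01] F [ 0.7 -3.8  4. ] open 0.277 j [  -3.   40.   -7.  100.    8.   41. -105.]
587,90,99.5,0 dx -0.04 dy -3.61 dz -0.03 tw -0.002
```

View pics/e4.png

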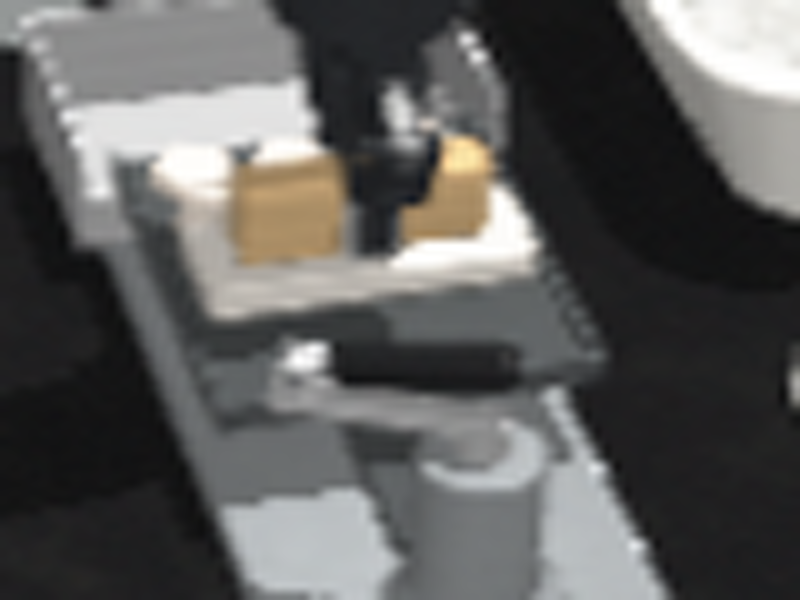

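View pics/e3.png

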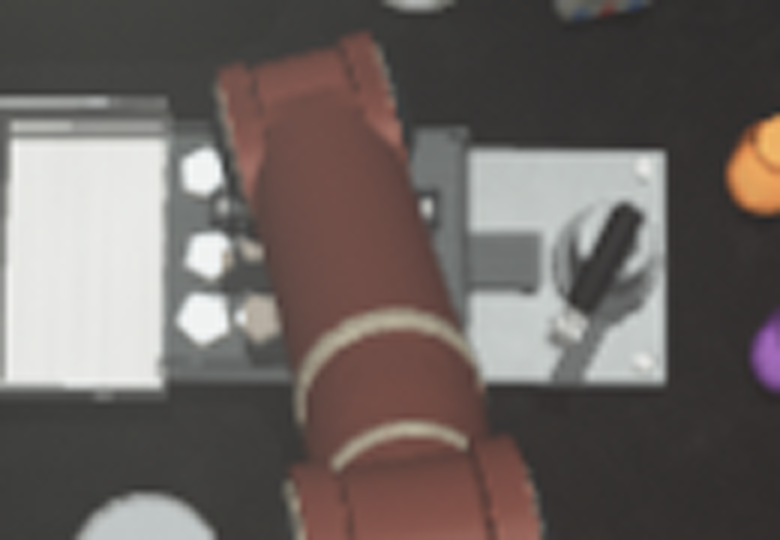

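The chips are sliding ahead of the scraper as intended, so I'll keep going.

drive_tool([
  {"gripper": -1, "dx": 0, "dy": -1, "dz": 0, "twist": 0},
  {"gripper": -1, "dx": 0, "dy": -2, "dz": 0, "twist": 0},
  {"gripper": -1, "dx": 0, "dy": -3, "dz": -0.02, "twist": 0},
  {"gripper": -1, "dx": 0, "dy": -4, "dz": -0.03, "twist": 0},
  {"gripper": -1, "dx": 0, "dy": -5, "dz": -0.05, "twist": 0},
])

```text
time: 11.0
eef_pos: [587.0, 107.9, 99.6]
eef_rot: [179.6, -0.0, 0.0]
ft_force: [-0.5, -2.1, 3.1]
opening: 0.275
```

drive_tool([
  {"gripper": -1, "dx": 0, "dy": -1, "dz": 0, "twist": 0},
  {"gripper": -1, "dx": 0, "dy": -2, "dz": 0, "twist": 0},
  {"gripper": -1, "dx": 0, "dy": -3, "dz": -0.02, "twist": 0},
  {"gripper": -1, "dx": 0, "dy": -3.6, "dz": -0.03, "twist": 0},
  {"gripper": -1, "dx": 0, "dy": -3.6, "dz": -0.05, "twist": 0},
])

```text
time: 11.5
eef_pos: [586.5, 146.7, 99.5]
eef_rot: [179.7, 0.0, 0.1]
ft_force: [0.4, 1.8, 1.2]
opening: 0.272
```

```bash
python3 plan.py 587,90,99.5,0;  python3 -c "
from h import *
c=read_camera('top'); i=c['img']; save(cv2.resize(i[130:220,180:310],(780,540),interpolation=cv2.INTER_CUBIC),'f3')
c=read_camera('side'); i=c['img']; save(cv2.resize(i[145:215,230:310],(800,600),interpolation=cv2.INTER_CUBIC),'f4')"
```

```text
t 11.5 p [586.5 146.7  99.5] rot [1.797e+02 0.000e+00 1.000e-01] F [0.4 1.8 1.2] open 0.272 j [ -12.   41.   -6.   98.    7.   42. -112.]
587,90,99.5,0 dx 0.04 dy 5.67 dz 0.03 tw 0.002
```

View pics/f4.png

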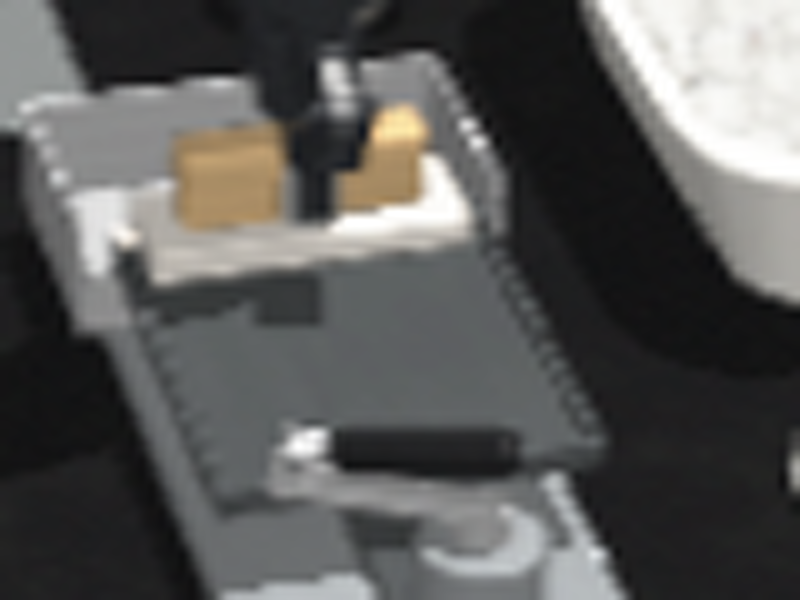

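View pics/f3.png

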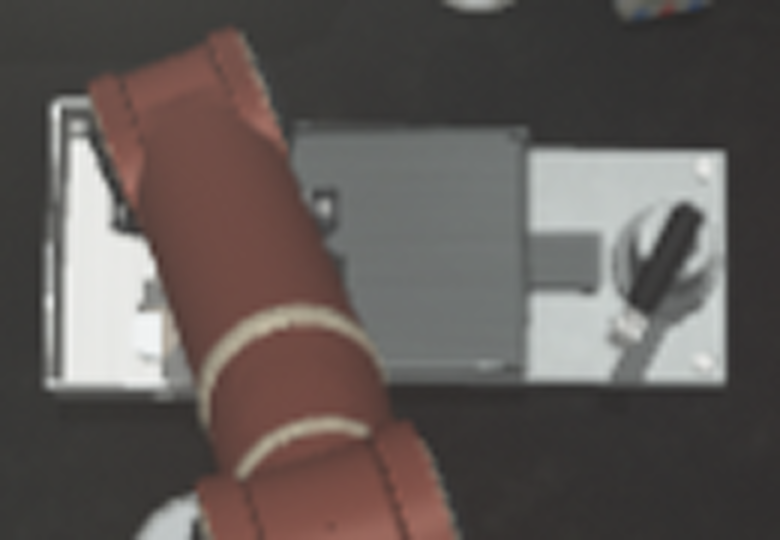

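drive_tool([
  {"gripper": -1, "dx": 0, "dy": 0, "dz": -2, "twist": 0},
  {"gripper": -1, "dx": 0, "dy": 0, "dz": -5, "twist": 0},
  {"gripper": -1, "dx": 0, "dy": 3, "dz": -8, "twist": 0},
  {"gripper": -1, "dx": 0, "dy": 7, "dz": -8, "twist": 0},
  {"gripper": -1, "dx": 0, "dy": 11, "dz": -8, "twist": 0},
])

```text
time: 12.1
eef_pos: [586.5, 35.9, 180.3]
eef_rot: [179.8, -0.0, 0.1]
ft_force: [0.2, 0.0, -2.9]
opening: 0.274
```

```bash
python3 plan.py 587,90,99.5,0;  python3 -c "
from h import *
c=read_camera('top'); i=c['img']; save(cv2.resize(i[130:220,180:310],(780,540),interpolation=cv2.INTER_CUBIC),'g3')
c=read_camera('side'); i=c['img']; save(cv2.resize(i[145:215,230:310],(800,600),interpolation=cv2.INTER_CUBIC),'g4')"
```

```text
t 12.1 p [586.5  35.9 180.3] rot [ 1.798e+02 -0.000e+00  1.000e-01] F [ 0.2  0.  -2.9] open 0.274 j [  -1.   34.   -8.   97.    6.   50. -101.]
587,90,99.5,0 dx 0.06 dy -5.44 dz 8.06 tw 0.002
```

View pics/g4.png

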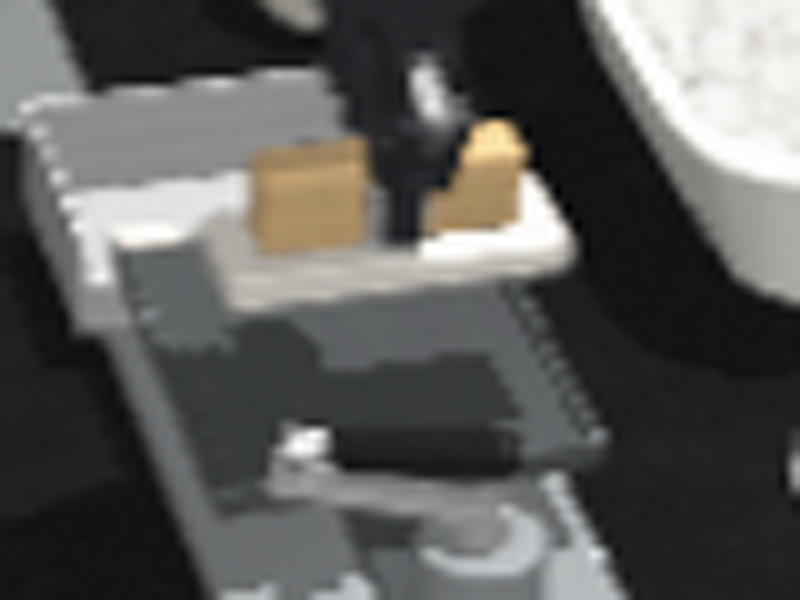

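View pics/g3.png

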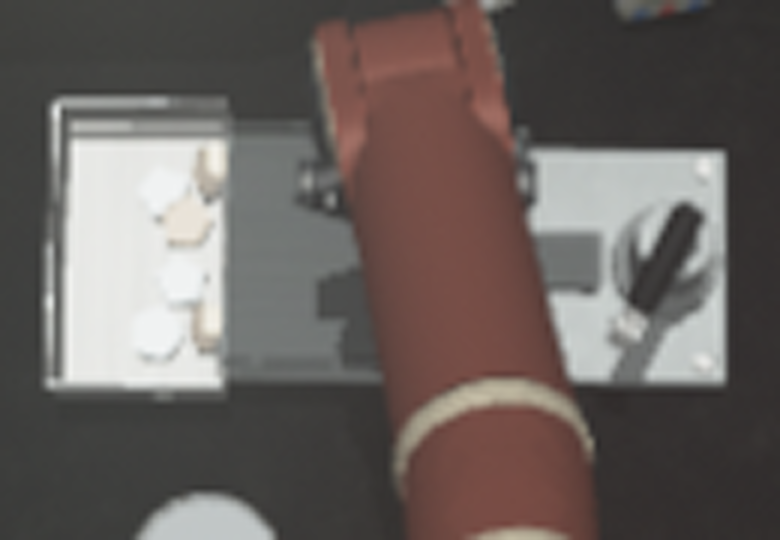

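All six chips lie in the trough, at crop x 150–225. Two of them lean on its near wall, and the platform is clear. The scraper goes back on its mat now.

drive_tool([
  {"gripper": -1, "dx": -1, "dy": -4, "dz": 0, "twist": 0},
  {"gripper": -1, "dx": -2.4, "dy": -8, "dz": 0, "twist": 0},
  {"gripper": -1, "dx": -3.8, "dy": -12, "dz": 0, "twist": 0},
  {"gripper": -1, "dx": -5.2, "dy": -16, "dz": 0, "twist": 0},
  {"gripper": -1, "dx": -6.6, "dy": -20, "dz": 0, "twist": 0},
])

```text
time: 12.7
eef_pos: [520.9, 228.3, 175.8]
eef_rot: [179.3, 0.3, -0.8]
ft_force: [-0.2, -0.2, -1.5]
opening: 0.273
```

drive_tool([
  {"gripper": -1, "dx": -1.5, "dy": -4, "dz": 0, "twist": 0},
  {"gripper": -1, "dx": -3, "dy": -8, "dz": 0, "twist": 0},
  {"gripper": -1, "dx": -4.4, "dy": -12, "dz": 0, "twist": 0},
  {"gripper": -1, "dx": -5.6, "dy": -15, "dz": 2, "twist": 0},
  {"gripper": -1, "dx": -6.3, "dy": -16.5, "dz": 4, "twist": 0},
])

```text
time: 13.2
eef_pos: [456.9, 398.3, 133.2]
eef_rot: [179.5, 0.4, -0.5]
ft_force: [0.6, 0.3, -1.9]
opening: 0.272
```

```bash
python3 plan.py 455,404,80,-1 455,404,32,-1
```

```text
t 13.2 p [456.9 398.3 133.2] rot [179.5   0.4  -0.5] F [ 0.6  0.3 -1.9] open 0.272 j [ -39.   38.   -7.   96.    6.   47. -139.]
455,404,80,-1 dx -0.16 dy -0.61 dz 5.32 tw 0.009
455,404,32,-1 dx -0.13 dy -0.65 dz 10.12 tw 0.009
```

drive_tool([
  {"gripper": -1, "dx": -0.1, "dy": -0.3, "dz": 2, "twist": 0.01},
  {"gripper": -1, "dx": -0.1, "dy": -0.6, "dz": 4, "twist": 0.01},
  {"gripper": -1, "dx": -0.1, "dy": -0.6, "dz": 6, "twist": 0.01},
  {"gripper": -1, "dx": -0.1, "dy": -0.6, "dz": 8, "twist": 0.01},
  {"gripper": -1, "dx": -0.1, "dy": -0.6, "dz": 8.8, "twist": 0.01},
])

```text
time: 13.7
eef_pos: [453.6, 402.1, 42.1]
eef_rot: [179.3, 0.6, -1.1]
ft_force: [-0.1, -1.1, -1.9]
opening: 0.275
```

drive_tool([
  {"gripper": -1, "dx": 0, "dy": 0, "dz": 0.3, "twist": 0},
  {"gripper": -1, "dx": 0, "dy": 0, "dz": 0.5, "twist": 0},
  {"gripper": -1, "dx": 0, "dy": 0, "dz": 0.8, "twist": 0},
  {"gripper": -1, "dx": 0, "dy": 0, "dz": 1, "twist": 0},
  {"gripper": -1, "dx": 0, "dy": 0, "dz": 1, "twist": 0},
])

```text
time: 14.2
eef_pos: [453.7, 402.1, 32.5]
eef_rot: [179.3, 0.6, -1.1]
ft_force: [-0.0, 0.4, -1.5]
opening: 0.278
```

drive_tool([
  {"gripper": -1, "dx": 0, "dy": 0, "dz": 0.1, "twist": 0},
  {"gripper": -1, "dx": 0, "dy": 0, "dz": 0.12, "twist": 0},
  {"gripper": 0, "dx": 0, "dy": 0, "dz": 0.12, "twist": 0},
  {"gripper": 0.5, "dx": 0, "dy": 0, "dz": 0.1, "twist": 0},
  {"gripper": 1, "dx": 0, "dy": 0, "dz": 0, "twist": 0},
])

```text
time: 14.7
eef_pos: [453.7, 402.2, 32.6]
eef_rot: [179.3, 0.6, -1.1]
ft_force: [0.2, 0.1, -0.5]
opening: 0.773
```

drive_tool([
  {"gripper": 1, "dx": 0, "dy": 0, "dz": 0, "twist": 0},
  {"gripper": 1, "dx": 0, "dy": 0, "dz": -1, "twist": 0},
  {"gripper": 1, "dx": 0, "dy": 0, "dz": -5, "twist": 0},
  {"gripper": 1, "dx": 0, "dy": 0, "dz": -10, "twist": 0},
  {"gripper": 1, "dx": 0, "dy": 0, "dz": -15, "twist": 0},
])

```text
time: 15.2
eef_pos: [455.0, 403.6, 184.7]
eef_rot: [179.3, 0.6, -1.1]
ft_force: [0.4, 0.8, 0.8]
opening: 0.999
```

```bash
python3 plan.py 455,240,260,0
python3 - <<'E'
from h import *
from m1 import rect
c=read_camera('top')
for r in regions_of("scraper_mid",c)[:1]: print(rect(c,np.array(r["pixels"]),18))
for r in tip_of("chip0_mid",c): print(c2w(c,r['at']).round(0),round(r["confidence"],2))
# handle detection
i=c["img"]; save(cv2.resize(i[155:215,260:320],(600,600),interpolation=cv2.INTER_CUBIC),'h1')
save(cv2.resize(i[150:220,180:240],(600,600),interpolation=cv2.INTER_CUBIC),'h2')
for n in("top","side"):
    c=read_camera(n)
    for l in ["crank_axis","handle_hinge","handle_mid"]: print(n,l,[(c2w(c,r['at']).round(1),round(r["confidence"],2)) for r in tip_of(l,c)][:2])
i=c["img"]; save(cv2.resize(i[175:235,240:300],(600,600),interpolation=cv2.INTER_CUBIC),'h3')
E
```

```text
t 15.2 p [455.  403.6 184.7] rot [179.3   0.6  -1.1] F [0.4 0.8 0.8] open 0.999 j [ -40.   35.   -7.   92.    5.   54. -139.]
455,240,260,0 dx 0.23 dy 16.44 dz -7.34 tw -0.019
(array([596.8,  58.3]), array([194.7, 155.6]), 88.7)
[536. 165.  39.] 0.62
top crank_axis []
top handle_hinge [(array([526. , -83.9, 143. ]), 0.41), (array([571.8, 185.9,  26.2]), 0.36)]
top handle_mid [(array([ 566.1, -108.9,  156.4]), 0.42)]
side crank_axis [(array([ 589.1, -119.7,  145.8]), 0.63), (array([531.2, -86.4, 147.9]), 0.35)]
side handle_hinge [(array([532.4, -87.5, 145.1]), 0.8)]
side handle_mid [(array([ 572.3, -104.4,  155. ]), 0.63), (array([675.1, 427. ,   1.5]), 0.16)]
```

View pics/h1.png

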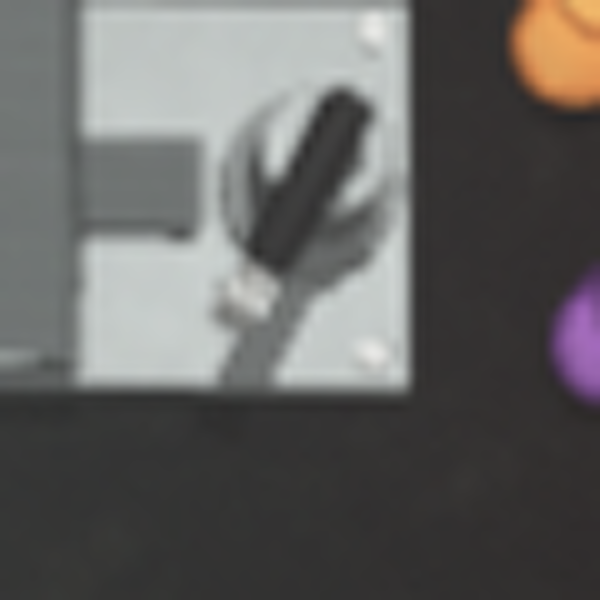

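View pics/h2.png

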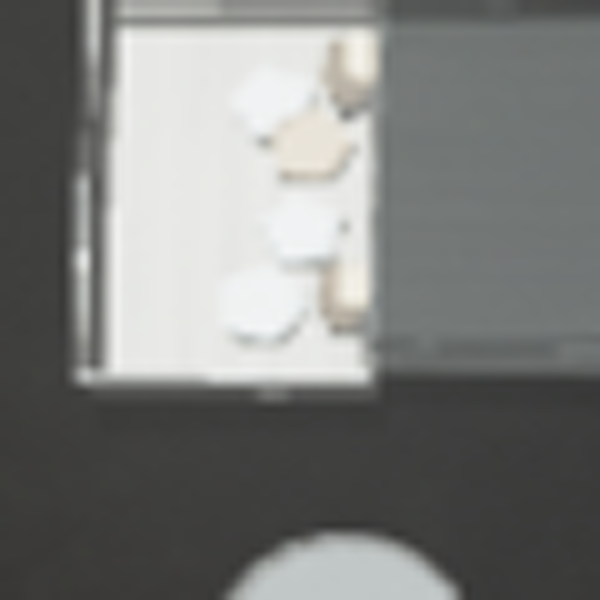

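View pics/h3.png

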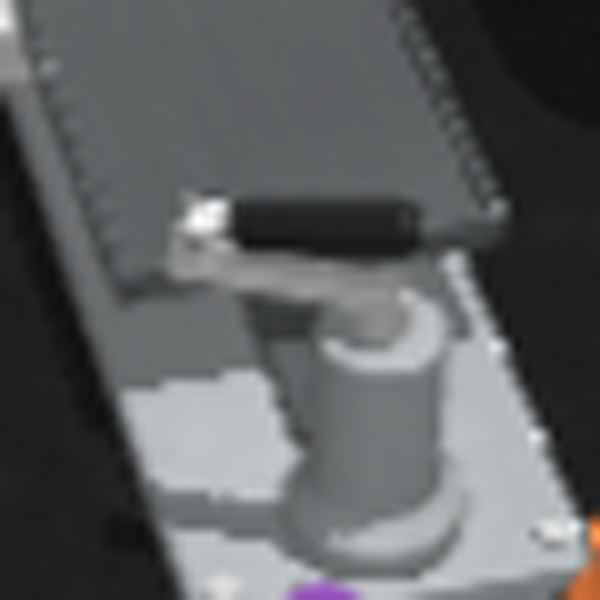

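Run:
```python
from h import *
a=read_camera('top');b=read_camera('side')
def ray(c,uv):
    p=p2w(c,[uv],0)[0];q=p2w(c,[uv],300)[0]; d=(q-p)/np.linalg.norm(q-p); return p,d
def tri(u1,u2):
    p,d=ray(a,u1);q,e=ray(b,u2)
    A=np.c_[d,-e];s=np.linalg.lstsq(A,q-p,rcond=None)[0]
    x,y=p+s[0]*d,q+s[1]*e; return ((x+y)/2).round(1),np.linalg.norm(x-y).round(1)
T=lambda u,v:(260+u/10-.5,155+v/10-.5); S=lambda u,v:(240+u/10-.5,175+v/10-.5)
print("near end",tri(T(263,258),S(228,222)),"far end",tri(T(347,98),S(418,227)))
print("clevis",tri(T(247,292),S(203,217)))
```

```text
near end (array([537.5, -93. , 152. ]), np.float64(1.9)) far end (array([ 595.1, -122.3,  161.9]), np.float64(3.3))
clevis (array([527.7, -87.8, 151.4]), np.float64(2.3))
```

drive_tool([
  {"gripper": 1, "dx": 0.2, "dy": 3, "dz": -4, "twist": 0},
  {"gripper": 1, "dx": 0.4, "dy": 7, "dz": -7.5, "twist": 0},
  {"gripper": 1, "dx": 1, "dy": 11, "dz": -7.5, "twist": 0.05},
  {"gripper": 1, "dx": 2, "dy": 15.5, "dz": -7.5, "twist": 0.1},
  {"gripper": 1, "dx": 3, "dy": 20, "dz": -7.5, "twist": 0.15},
])

```text
time: 16.35
eef_pos: [482.2, 202.5, 259.3]
eef_rot: [179.2, 0.5, -9.8]
ft_force: [1.2, 0.5, 0.5]
opening: 0.997
```

```bash
python3 plan.py 545,-25,260,-29 576,-113,220,-29
```

```text
t 16.35 p [482.2 202.5 259.3] rot [179.2   0.5  -9.8] F [1.2 0.5 0.5] open 0.997 j [ -23.   23.   -4.  100.    2.   57. -127.]
545,-25,260,-29 dx 10.04 dy 21.36 dz 0.14 tw 0.336
576,-113,220,-29 dx 14.63 dy 29.45 dz 4.21 tw 0.336
```

drive_tool([
  {"gripper": 1, "dx": 2, "dy": 4, "dz": 0, "twist": 0.08},
  {"gripper": 1, "dx": 4, "dy": 8.4, "dz": 0, "twist": 0.16},
  {"gripper": 1, "dx": 6, "dy": 12.8, "dz": 0, "twist": 0.24},
  {"gripper": 1, "dx": 8, "dy": 17, "dz": 0, "twist": 0.34},
  {"gripper": 1, "dx": 10, "dy": 21.4, "dz": 0, "twist": 0.34},
])

```text
time: 16.85
eef_pos: [544.8, -26.7, 261.4]
eef_rot: [179.1, 0.2, -29.3]
ft_force: [0.8, -0.1, 0.2]
opening: 0.995
```

```bash
python3 plan.py 576,-113.5,215,-29
```

```text
t 16.85 p [544.8 -26.7 261.4] rot [179.1   0.2 -29.3] F [ 0.8 -0.1  0.2] open 0.995 j [  -2.   25.    4.   97.   -1.   58. -118.]
576,-113.5,215,-29 dx 6.98 dy 5.98 dz 4.71 tw -0.005
```

drive_tool([
  {"gripper": 1, "dx": 2.5, "dy": 2, "dz": 1, "twist": 0},
  {"gripper": 1, "dx": 5, "dy": 4, "dz": 2, "twist": 0},
  {"gripper": 1, "dx": 7, "dy": 6, "dz": 3, "twist": 0},
  {"gripper": 1, "dx": 7, "dy": 6, "dz": 4.5, "twist": 0},
  {"gripper": 1, "dx": 7, "dy": 6, "dz": 4.7, "twist": 0},
])

```text
time: 17.35
eef_pos: [574.7, -114.7, 212.8]
eef_rot: [179.0, 0.5, -29.4]
ft_force: [-0.1, 0.6, 0.3]
opening: 0.996
```

drive_tool([
  {"gripper": 1, "dx": 0, "dy": 0, "dz": 0, "twist": 0},
  {"gripper": 1, "dx": 0, "dy": 0, "dz": 0, "twist": 0},
  {"gripper": 1, "dx": 0, "dy": 0, "dz": 0, "twist": 0},
  {"gripper": 1, "dx": 0, "dy": 0, "dz": 0, "twist": 0},
  {"gripper": 1, "dx": 0, "dy": 0, "dz": 0, "twist": 0},
])

```text
time: 17.85
eef_pos: [574.9, -114.3, 213.4]
eef_rot: [179.1, 0.4, -29.4]
ft_force: [0.0, 0.4, -0.7]
opening: 0.999
```

```bash
python3 plan.py 576,-113.5,152,-29;  python3 -c "
from h import *
c=read_camera('top'); i=c['img']; save(cv2.resize(i[140:220,240:340],(750,600),interpolation=cv2.INTER_CUBIC),'i3')
c=read_camera('side'); i=c['img']; save(cv2.resize(i[155:235,230:310],(600,600),interpolation=cv2.INTER_CUBIC),'i4')"
```

```text
t 17.85 p [ 574.9 -114.3  213.4] rot [179.1   0.4 -29.4] F [ 0.   0.4 -0.7] open 0.999 j [   6.   31.    4.   94.   -2.   55. -109.]
576,-113.5,152,-29 dx 0.10 dy -0.23 dz 6.14 tw -0.007
```

View pics/i4.png

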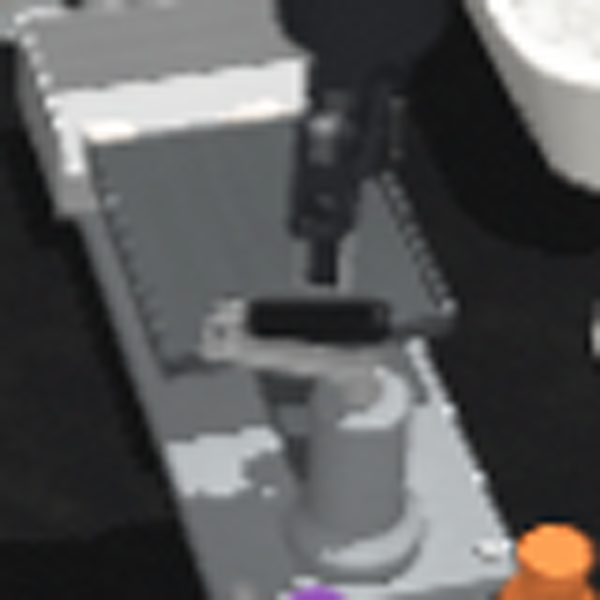

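The jaws are above the handle, which is at crop (320,318). Descending to grip it.

drive_tool([
  {"gripper": 1, "dx": 0.1, "dy": -0.2, "dz": 1.5, "twist": 0},
  {"gripper": 1, "dx": 0.1, "dy": -0.2, "dz": 3, "twist": 0},
  {"gripper": 1, "dx": 0.1, "dy": -0.2, "dz": 4.5, "twist": 0},
  {"gripper": 1, "dx": 0.1, "dy": -0.2, "dz": 6, "twist": 0},
  {"gripper": 1, "dx": 0.1, "dy": -0.2, "dz": 6.1, "twist": 0},
])

```text
time: 18.45
eef_pos: [574.3, -113.6, 150.3]
eef_rot: [179.0, 0.7, -29.4]
ft_force: [-0.3, 0.9, -0.4]
opening: 1.005
```

drive_tool([
  {"gripper": -1, "dx": 0, "dy": 0, "dz": 0, "twist": 0},
  {"gripper": -1, "dx": 0, "dy": 0, "dz": 0, "twist": 0},
  {"gripper": -1, "dx": 0, "dy": 0, "dz": 0, "twist": 0},
  {"gripper": -1, "dx": 0, "dy": 0, "dz": 0, "twist": 0},
  {"gripper": -1, "dx": 0, "dy": 0, "dz": 0, "twist": 0},
], force=30)

```text
time: 18.95
eef_pos: [574.8, -113.6, 150.9]
eef_rot: [179.0, 0.6, -29.4]
ft_force: [-0.1, 1.4, 1.7]
opening: 0.221
```

```bash
python3 plan.py ;  python3 -c "
from h import *
c=read_camera('side'); i=c['img']; save(cv2.resize(i[155:235,230:310],(600,600),interpolation=cv2.INTER_CUBIC),'j4')"
```

```text
t 18.95 p [ 574.8 -113.6  150.9] rot [179.    0.6 -29.4] F [-0.1  1.4  1.7] open 0.221 j [   6.   36.    4.   98.   -2.   47. -109.]
```

View pics/j4.png

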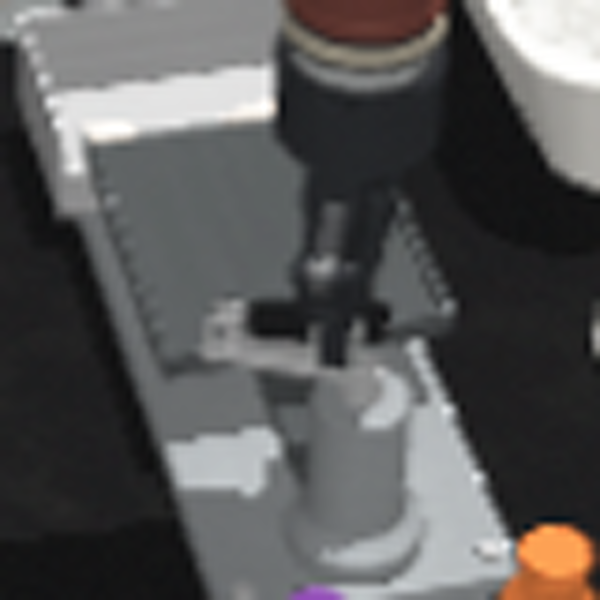

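drive_tool([
  {"gripper": -1, "dx": -0.1, "dy": 0, "dz": -0.45, "twist": 0},
  {"gripper": -1, "dx": -0.24, "dy": 0, "dz": -0.9, "twist": 0},
  {"gripper": -1, "dx": -0.5, "dy": 0, "dz": -1.5, "twist": 0},
  {"gripper": -1, "dx": -0.85, "dy": 0, "dz": -2.1, "twist": 0},
  {"gripper": -1, "dx": -1.25, "dy": 0, "dz": -2.6, "twist": 0},
])

```text
time: 19.5
eef_pos: [563.4, -107.3, 177.0]
eef_rot: [178.9, 0.7, -29.4]
ft_force: [0.3, 0.3, -7.2]
opening: 0.223
```

```bash
python3 plan.py ;  python3 -c "
from h import *
c=read_camera('side'); i=c['img']; save(cv2.resize(i[155:235,230:310],(600,600),interpolation=cv2.INTER_CUBIC),'k4')"
```

```text
t 19.5 p [ 563.4 -107.3  177. ] rot [178.9   0.7 -29.4] F [ 0.3  0.3 -7.2] open 0.223 j [   6.   33.    4.   99.   -2.   50. -109.]
```

View pics/k4.png

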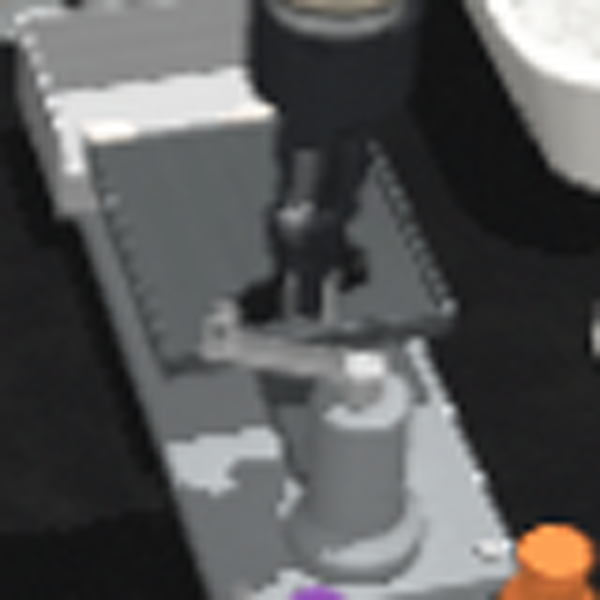

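drive_tool([
  {"gripper": -1, "dx": -0.5, "dy": 0, "dz": -0.5, "twist": 0},
  {"gripper": -1, "dx": -1.15, "dy": 0, "dz": -1.0, "twist": 0},
  {"gripper": -1, "dx": -1.95, "dy": 0, "dz": -1.4, "twist": 0},
  {"gripper": -1, "dx": -2.75, "dy": 0, "dz": -1.7, "twist": 0},
  {"gripper": -1, "dx": -3.45, "dy": 0, "dz": -1.8, "twist": 0},
])

```text
time: 20.05
eef_pos: [534.3, -91.1, 197.7]
eef_rot: [179.0, 0.3, -29.4]
ft_force: [3.8, -3.7, -2.2]
opening: 0.223
```

drive_tool([
  {"gripper": -1, "dx": -0.4, "dy": 0, "dz": 0, "twist": 0},
  {"gripper": -1, "dx": -0.7, "dy": 0, "dz": 0, "twist": 0},
  {"gripper": -1, "dx": -0.9, "dy": 0, "dz": 0, "twist": 0},
  {"gripper": -1, "dx": -1, "dy": 0, "dz": 0, "twist": 0},
  {"gripper": -1, "dx": -1, "dy": 0, "dz": 0, "twist": 0},
])

```text
time: 20.55
eef_pos: [527.1, -87.2, 199.0]
eef_rot: [179.0, 0.1, -29.4]
ft_force: [2.9, -4.7, -1.8]
opening: 0.218
```

```bash
python3 plan.py ;  python3 -c "
from h import *
c=read_camera('side'); i=c['img']; save(cv2.resize(i[155:235,230:310],(600,600),interpolation=cv2.INTER_CUBIC),'l4')"
```

```text
t 20.55 p [527.1 -87.2 199. ] rot [ 1.79e+02  1.00e-01 -2.94e+01] F [ 2.9 -4.7 -1.8] open 0.218 j [   4.   28.    4.  104.   -1.   49. -111.]
```

View pics/l4.png

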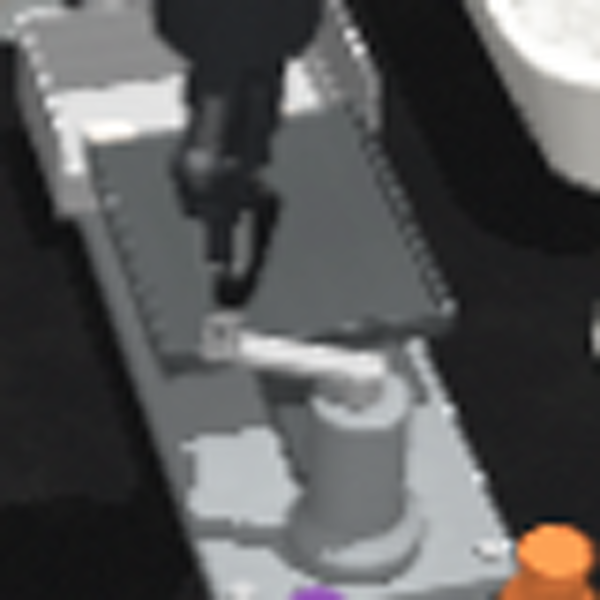

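```bash
python3 -c "
from h import *
c=read_camera('side')
f=lambda p:((p[0]-230+.5)*7.5,(p[1]-155+.5)*7.5)
for P in [(528,-87,146),(528,-87,226),(544,-96,224),(520,-82,226)]: print(P,np.round(f(w2p(c,P)[0])))
c=read_camera('top')
for l in ('handle_mid','handle_hinge'): print([(c2w(c,r['at']).round(1),round(r['confidence'],2)) for r in tip_of(l,c)][:2])
i=c['img']; save(cv2.resize(i[150:230,240:320],(600,600),interpolation=cv2.INTER_CUBIC),'l5')
"
```

```text
(528, -87, 146) [225. 321.]
(528, -87, 226) [227. 188.]
(544, -96, 224) [267. 198.]
(520, -82, 226) [208. 184.]
[]
[(array([452.6, 402.5,  31. ]), 0.45)]
```

drive_tool([
  {"gripper": -1, "dx": -0.2, "dy": 0, "dz": 0, "twist": 0},
  {"gripper": -1, "dx": -0.4, "dy": 0, "dz": 0, "twist": 0},
  {"gripper": -1, "dx": -0.6, "dy": 0, "dz": 0, "twist": 0},
  {"gripper": -1, "dx": -0.8, "dy": 0, "dz": 0, "twist": 0},
  {"gripper": -1, "dx": -0.8, "dy": 0, "dz": 0, "twist": 0},
])

```text
time: 21.3
eef_pos: [520.9, -83.8, 199.6]
eef_rot: [179.0, -0.1, -29.5]
ft_force: [2.7, -4.3, -3.6]
opening: 0.217
```

```bash
python3 -c "
from h import *
c=read_camera('side'); i=c['img']; save(cv2.resize(np.clip(i[170:210,240:290].astype(int)*2,0,255).astype('uint8'),(750,600),interpolation=cv2.INTER_CUBIC),'m4')
f=lambda p:((p[0]-240+.5)*15,(p[1]-170+.5)*15)
for P in [(528,-87,146),(528,-87,226),(520.9,-83.8,188)]: print(P,np.round(f(w2p(c,P)[0])))
"
```

```text
(528, -87, 146) [300. 416.]
(528, -87, 226) [305. 150.]
(520.9, -83.8, 188) [269. 275.]
```

View pics/m4.png

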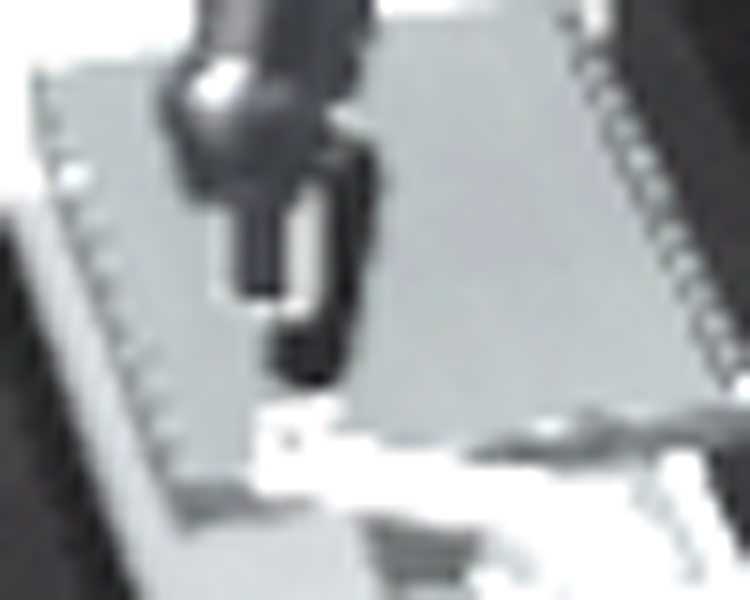

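```bash
python3 -c "
from h import *
c=read_camera('top'); i=c['img']; save(cv2.resize(np.clip(i[150:210,250:325].astype(int)*2,0,255).astype('uint8'),(750,600),interpolation=cv2.INTER_CUBIC),'n4')
f=lambda p:((p[0]-250+.5)*10,(p[1]-150+.5)*10)
for P in [(528,-87,146),(528,-87,226),(520.9,-83.8,188)]: print(P,np.round(f(w2p(c,P)[0])))
"
```

```text
(528, -87, 146) [344. 340.]
(528, -87, 226) [360. 304.]
(520.9, -83.8, 188) [343. 342.]
```

View pics/n4.png

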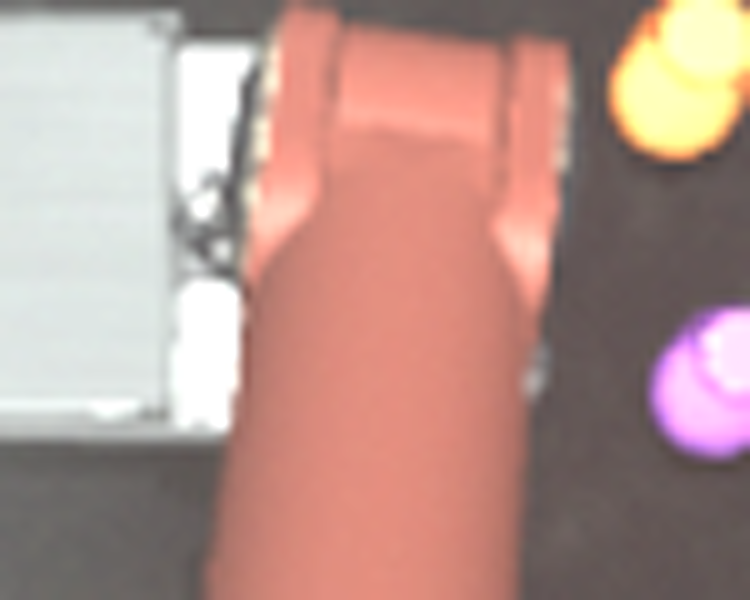

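drive_tool([
  {"gripper": 0.3, "dx": 0, "dy": 0, "dz": 0, "twist": 0},
  {"gripper": 1, "dx": 0, "dy": 0, "dz": 0, "twist": 0},
  {"gripper": 1, "dx": 0, "dy": 0, "dz": -2, "twist": 0},
  {"gripper": 1, "dx": 0, "dy": 0, "dz": -5, "twist": 0},
  {"gripper": 1, "dx": 0, "dy": 0, "dz": -8, "twist": 0},
])

```text
time: 21.9
eef_pos: [520.4, -81.0, 280.3]
eef_rot: [179.0, 0.2, -29.4]
ft_force: [0.7, -0.8, -0.1]
opening: 0.998
```

```bash
python3 plan.py; python3 -c "
from h import *
c=read_camera('side'); i=c['img']; save(cv2.resize(np.clip(i[165:215,235:295].astype(int)*2,0,255).astype('uint8'),(720,600),interpolation=cv2.INTER_CUBIC),'o4')
f=lambda p:((p[0]-235+.5)*12,(p[1]-165+.5)*12)
for P in [(528,-87,146),(528,-87,226)]: print(P,np.round(f(w2p(c,P)[0])))
"
```

```text
t 21.9 p [520.4 -81.  280.3] rot [179.    0.2 -29.4] F [ 0.7 -0.8 -0.1] open 0.998 j [   3.   22.    5.   98.   -1.   60. -112.]
(528, -87, 146) [300. 393.]
(528, -87, 226) [304. 180.]
```

View pics/o4.png

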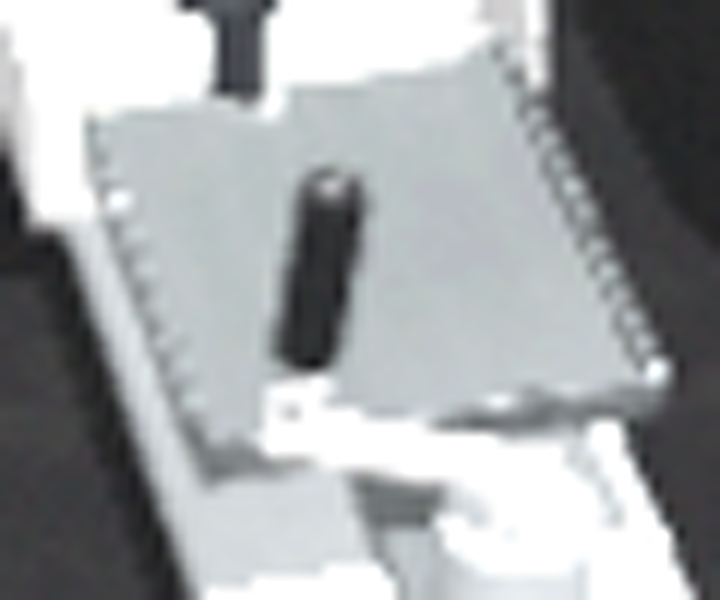

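The handle leans about 0.1–0.15 rad short of vertical because the pads slid along it. I'll turn the jaws a quarter so that one finger can push it straight to its stop.

drive_tool([
  {"gripper": 1, "dx": 1, "dy": 0, "dz": 0, "twist": -0.15},
  {"gripper": 1, "dx": 1.3, "dy": 0.1, "dz": 0, "twist": -0.3},
  {"gripper": 1, "dx": 1.3, "dy": 0.1, "dz": 0, "twist": -0.45},
  {"gripper": 1, "dx": 1.3, "dy": 0.1, "dz": 0, "twist": -0.6},
  {"gripper": 1, "dx": 1.3, "dy": 0.1, "dz": 0, "twist": -0.75},
])

```text
time: 22.45
eef_pos: [533.7, -87.3, 286.0]
eef_rot: [179.3, 0.2, 13.9]
ft_force: [-0.9, 0.2, -0.7]
opening: 1.001
```

drive_tool([
  {"gripper": 1, "dx": 0, "dy": 0, "dz": 0, "twist": -0.15},
  {"gripper": 1, "dx": 0, "dy": 0, "dz": 0, "twist": -0.3},
  {"gripper": 1, "dx": 0, "dy": 0, "dz": 0, "twist": -0.45},
  {"gripper": 1, "dx": 0, "dy": 0, "dz": 0, "twist": -0.6},
  {"gripper": 1, "dx": 0, "dy": 0, "dz": 0, "twist": -0.75},
])

```text
time: 22.95
eef_pos: [532.9, -86.0, 286.0]
eef_rot: [179.8, 0.6, 56.9]
ft_force: [0.5, 0.5, -0.4]
opening: 0.998
```

```bash
python3 plan.py 530,-88,205,61
```

```text
t 22.95 p [532.9 -86.  286. ] rot [179.8   0.6  56.9] F [ 0.5  0.5 -0.4] open 0.998 j [ 18.  24. -16.  96.   8.  62. -34.]
530,-88,205,61 dx -0.23 dy -0.17 dz 8.10 tw -0.072
```

drive_tool([
  {"gripper": 1, "dx": -0.2, "dy": 0, "dz": 1, "twist": -0.07},
  {"gripper": 1, "dx": -0.3, "dy": 0, "dz": 3, "twist": -0.07},
  {"gripper": 1, "dx": -0.3, "dy": 0, "dz": 5, "twist": -0.07},
  {"gripper": 1, "dx": -0.3, "dy": 0, "dz": 7, "twist": -0.07},
  {"gripper": 1, "dx": -0.3, "dy": 0, "dz": 8.1, "twist": -0.07},
])

```text
time: 23.45
eef_pos: [529.5, -88.5, 203.5]
eef_rot: [-180.0, 0.7, 61.0]
ft_force: [-0.4, -0.8, -0.1]
opening: 0.999
```

drive_tool([
  {"gripper": -1, "dx": 0, "dy": 0, "dz": 0, "twist": 0},
  {"gripper": -1, "dx": 0, "dy": 0, "dz": 0, "twist": 0},
  {"gripper": -1, "dx": 0, "dy": 0, "dz": 0, "twist": 0},
  {"gripper": -1, "dx": 0, "dy": 0, "dz": 0, "twist": 0},
  {"gripper": -1, "dx": 0, "dy": 0, "dz": 0, "twist": 0},
], force=30)

```text
time: 23.95
eef_pos: [529.0, -87.8, 204.6]
eef_rot: [-179.9, 0.7, 60.9]
ft_force: [-2.7, 1.2, 6.2]
opening: 0.226
```

```bash
python3 plan.py; python3 -c "
from h import *
c=read_camera('side'); i=c['img']; save(cv2.resize(np.clip(i[165:215,235:295].astype(int)*2,0,255).astype('uint8'),(720,600),interpolation=cv2.INTER_CUBIC),'p4')
"
```

```text
t 23.95 p [529.  -87.8 204.6] rot [-179.9    0.7   60.9] F [-2.7  1.2  6.2] open 0.226 j [ 18.  28. -16. 103.  11.  51. -33.]
```

View pics/p4.png

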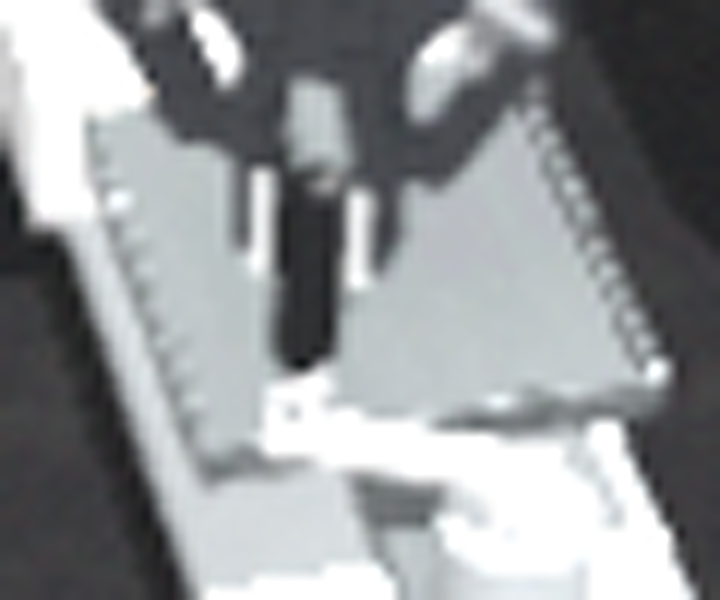

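drive_tool([
  {"gripper": -1, "dx": 0, "dy": -0.2, "dz": 0, "twist": 0},
  {"gripper": -1, "dx": 0, "dy": -0.4, "dz": 0, "twist": 0},
  {"gripper": -1, "dx": 0, "dy": -0.6, "dz": 0, "twist": 0},
  {"gripper": -1, "dx": 0, "dy": -0.8, "dz": 0, "twist": 0},
  {"gripper": -1, "dx": 0, "dy": -0.8, "dz": 0, "twist": 0},
])

```text
time: 24.5
eef_pos: [524.6, -85.5, 205.1]
eef_rot: [179.7, 0.6, 60.9]
ft_force: [5.4, -4.4, -3.9]
opening: 0.222
```

```bash
python3 plan.py; python3 -c "
from h import *
c=read_camera('side'); i=c['img']; save(cv2.resize(np.clip(i[165:215,235:295].astype(int)*2,0,255).astype('uint8'),(720,600),interpolation=cv2.INTER_CUBIC),'q4')
"
```

```text
t 24.5 p [524.6 -85.5 205.1] rot [179.7   0.6  60.9] F [ 5.4 -4.4 -3.9] open 0.222 j [ 17.  28. -16. 104.  11.  50. -33.]
```

View pics/q4.png

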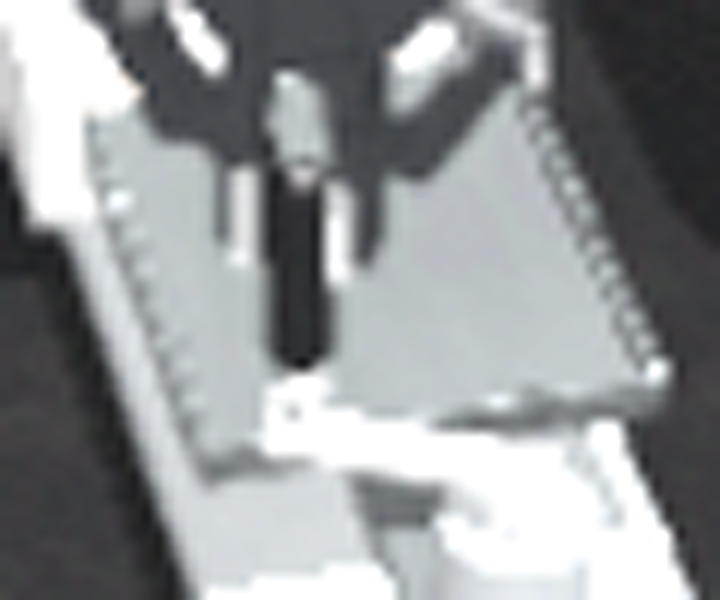

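The handle now stands vertical at its stop, at crop (298,180–365). Next I wind clockwise.

```bash
cat > wind.py <<'E'
import sys
from h import *
from scipy.spatial.transform import Rotation as Ro
ax=np.array([float(sys.argv[2]),float(sys.argv[3])]); r=float(sys.argv[4]); z=205
s=state(); p=s["eef_pos"]; R=Ro.from_euler("xyz",s["eef_rot"],degrees=True).as_matrix()
v=p[:2]-ax; a0=np.degrees(np.arctan2(v[1],v[0]))
print("t",s["time"],"p",p.round(1),"radius %.1f ang %.1f"%(np.hypot(*v),a0),"F",s["ft_force"].round(1))
st=float(sys.argv[1])
import json
rows=[]
for k in range(1,6):
    a=np.radians(a0-st*k); q=np.array([*(ax+r*np.array([np.cos(a),np.sin(a)])),z])
    d=R.T@(q-p)/10
    rows.append({"gripper":-1,"dx":round(d[0],2),"dy":round(d[1],2),"dz":round(d[2],2),"twist":0})
print(json.dumps(rows))
E
python3 wind.py 12 584.5 -119.5 68
```

```text
t 24.55 p [524.6 -85.5 205.1] radius 68.9 ang 150.4 F [ 6.2 -3.6 -4.4]
[{"gripper": -1, "dx": 1.41, "dy": 0.25, "dz": -0.0, "twist": 0}, {"gripper": -1, "dx": 2.76, "dy": 0.7, "dz": -0.01, "twist": 0}, {"gripper": -1, "dx": 3.98, "dy": 1.42, "dz": -0.02, "twist": 0}, {"gripper": -1, "dx": 5.03, "dy": 2.38, "dz": -0.03, "twist": 0}, {"gripper": -1, "dx": 5.86, "dy": 3.54, "dz": -0.03, "twist": 0}]
```

drive_tool([
  {"gripper": -1, "dx": 1.4, "dy": 0.25, "dz": 0, "twist": 0},
  {"gripper": -1, "dx": 2.75, "dy": 0.7, "dz": 0, "twist": 0},
  {"gripper": -1, "dx": 4.0, "dy": 1.4, "dz": 0, "twist": 0},
  {"gripper": -1, "dx": 5.0, "dy": 2.4, "dz": 0, "twist": 0},
  {"gripper": -1, "dx": 5.85, "dy": 3.55, "dz": 0, "twist": 0},
], force=40)

```text
time: 25.05
eef_pos: [581.9, -50.2, 205.0]
eef_rot: [-179.9, 0.7, 60.9]
ft_force: [-4.4, 0.1, 5.6]
opening: 0.22
```

```bash
python3 wind.py 18 584.5 -119.5 68; python3 -c "
from h import *
c=read_camera('side'); i=c['img']; save(cv2.resize(np.clip(i[155:215,235:307].astype(int)*2,0,255).astype('uint8'),(720,600),interpolation=cv2.INTER_CUBIC),'r4')
"
```

```text
t 25.05 p [581.9 -50.2 205. ] radius 69.4 ang 92.2 F [-4.4  0.1  5.6]
[{"gripper": -1, "dx": 0.69, "dy": 2.04, "dz": -0.01, "twist": 0}, {"gripper": -1, "dx": 0.84, "dy": 4.16, "dz": -0.01, "twist": 0}, {"gripper": -1, "dx": 0.34, "dy": 6.23, "dz": -0.01, "twist": 0}, {"gripper": -1, "dx": -0.78, "dy": 8.04, "dz": 0.0, "twist": 0}, {"gripper": -1, "dx": -2.41, "dy": 9.41, "dz": 0.02, "twist": 0}]
```

View pics/r4.png

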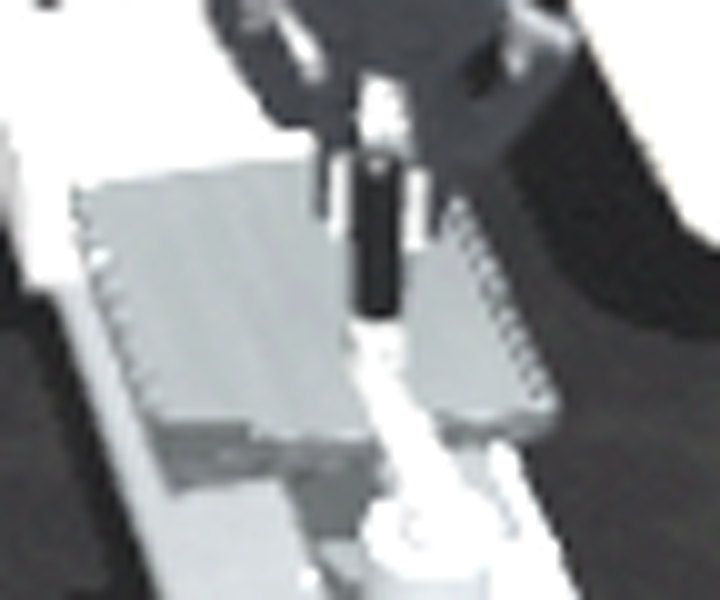

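The crank turns, the platform rises and the handle stays upright. I'll continue.

drive_tool([
  {"gripper": -1, "dx": 0.7, "dy": 2.05, "dz": 0, "twist": 0},
  {"gripper": -1, "dx": 0.85, "dy": 4.15, "dz": 0, "twist": 0},
  {"gripper": -1, "dx": 0.35, "dy": 6.25, "dz": 0, "twist": 0},
  {"gripper": -1, "dx": -0.8, "dy": 8.05, "dz": 0, "twist": 0},
  {"gripper": -1, "dx": -2.4, "dy": 9.4, "dz": 0, "twist": 0},
])

```text
time: 25.6
eef_pos: [652.4, -113.8, 205.0]
eef_rot: [-179.5, 0.6, 61.1]
ft_force: [-7.9, 4.9, 5.4]
opening: 0.219
```

```bash
python3 wind.py 18 584.5 -119.5 68
```

```text
t 25.6 p [ 652.4 -113.8  205. ] radius 68.1 ang 4.8 F [-7.9  4.9  5.4]
[{"gripper": -1, "dx": -1.94, "dy": 0.88, "dz": 0.02, "twist": 0}, {"gripper": -1, "dx": -4.05, "dy": 1.13, "dz": 0.04, "twist": 0}, {"gripper": -1, "dx": -6.14, "dy": 0.71, "dz": 0.06, "twist": 0}, {"gripper": -1, "dx": -7.99, "dy": -0.33, "dz": 0.09, "twist": 0}, {"gripper": -1, "dx": -9.43, "dy": -1.9, "dz": 0.12, "twist": 0}]
```

drive_tool([
  {"gripper": -1, "dx": -1.95, "dy": 0.85, "dz": 0, "twist": 0},
  {"gripper": -1, "dx": -4.05, "dy": 1.1, "dz": 0, "twist": 0},
  {"gripper": -1, "dx": -6.15, "dy": 0.7, "dz": 0, "twist": 0},
  {"gripper": -1, "dx": -8.0, "dy": -0.35, "dz": 0.05, "twist": 0},
  {"gripper": -1, "dx": -9.4, "dy": -1.9, "dz": 0.1, "twist": 0},
])

```text
time: 26.1
eef_pos: [591.9, -184.5, 205.2]
eef_rot: [-179.7, 0.2, 61.1]
ft_force: [3.7, 5.7, -2.0]
opening: 0.218
```

```bash
python3 wind.py 18 584.5 -119.5 67.8
```

```text
t 26.1 p [ 591.9 -184.5  205.2] radius 65.5 ang -83.5 F [ 3.7  5.7 -2. ]
[{"gripper": -1, "dx": -1.13, "dy": -1.77, "dz": 0.03, "twist": 0}, {"gripper": -1, "dx": -1.44, "dy": -3.86, "dz": 0.05, "twist": 0}, {"gripper": -1, "dx": -1.09, "dy": -5.96, "dz": 0.06, "twist": 0}, {"gripper": -1, "dx": -0.1, "dy": -7.83, "dz": 0.06, "twist": 0}, {"gripper": -1, "dx": 1.41, "dy": -9.32, "dz": 0.07, "twist": 0}]
```

```bash
python3 wind.py 18 584.5 -118 67.5
```

```text
t 26.1 p [ 591.9 -184.5  205.2] radius 67.0 ang -83.6 F [ 3.7  5.7 -2. ]
[{"gripper": -1, "dx": -0.98, "dy": -1.86, "dz": 0.03, "twist": 0}, {"gripper": -1, "dx": -1.28, "dy": -3.95, "dz": 0.05, "twist": 0}, {"gripper": -1, "dx": -0.92, "dy": -6.03, "dz": 0.06, "twist": 0}, {"gripper": -1, "dx": 0.06, "dy": -7.9, "dz": 0.06, "twist": 0}, {"gripper": -1, "dx": 1.58, "dy": -9.38, "dz": 0.07, "twist": 0}]
```

drive_tool([
  {"gripper": -1, "dx": -1.0, "dy": -1.85, "dz": 0, "twist": 0},
  {"gripper": -1, "dx": -1.3, "dy": -3.95, "dz": 0, "twist": 0},
  {"gripper": -1, "dx": -0.9, "dy": -6.05, "dz": 0.05, "twist": 0},
  {"gripper": -1, "dx": 0.05, "dy": -7.9, "dz": 0.05, "twist": 0},
  {"gripper": -1, "dx": 1.6, "dy": -9.4, "dz": 0.05, "twist": 0},
])

```text
time: 26.6
eef_pos: [518.0, -127.4, 205.2]
eef_rot: [-180.0, 0.3, 61.0]
ft_force: [5.5, -3.9, -5.6]
opening: 0.219
```

```bash
python3 wind.py 18 584.5 -118 67.5
```

```text
t 26.6 p [ 518.  -127.4  205.2] radius 67.2 ang -172.0 F [ 5.5 -3.9 -5.6]
[{"gripper": -1, "dx": 1.85, "dy": -1.02, "dz": 0.01, "twist": 0}, {"gripper": -1, "dx": 3.92, "dy": -1.39, "dz": 0.0, "twist": 0}, {"gripper": -1, "dx": 6.02, "dy": -1.09, "dz": -0.01, "twist": 0}, {"gripper": -1, "dx": 7.91, "dy": -0.17, "dz": -0.02, "twist": 0}, {"gripper": -1, "dx": 9.44, "dy": 1.3, "dz": -0.03, "twist": 0}]
```

drive_tool([
  {"gripper": -1, "dx": 1.85, "dy": -1.0, "dz": 0, "twist": 0},
  {"gripper": -1, "dx": 3.9, "dy": -1.4, "dz": 0, "twist": 0},
  {"gripper": -1, "dx": 6.0, "dy": -1.1, "dz": 0, "twist": 0},
  {"gripper": -1, "dx": 7.9, "dy": -0.15, "dz": 0, "twist": 0},
  {"gripper": -1, "dx": 9.45, "dy": 1.3, "dz": 0, "twist": 0},
])

```text
time: 27.1
eef_pos: [572.7, -51.1, 205.0]
eef_rot: [-179.7, 0.6, 61.0]
ft_force: [-4.6, -3.2, 5.5]
opening: 0.222
```

```bash
python3 wind.py 18 584.5 -118 67.5
```

```text
t 27.1 p [572.7 -51.1 205. ] radius 67.9 ang 100.0 F [-4.6 -3.2  5.5]
[{"gripper": -1, "dx": 1.02, "dy": 1.86, "dz": -0.02, "twist": 0}, {"gripper": -1, "dx": 1.46, "dy": 3.92, "dz": -0.04, "twist": 0}, {"gripper": -1, "dx": 1.24, "dy": 6.02, "dz": -0.04, "twist": 0}, {"gripper": -1, "dx": 0.38, "dy": 7.95, "dz": -0.05, "twist": 0}, {"gripper": -1, "dx": -1.03, "dy": 9.52, "dz": -0.04, "twist": 0}]
```

drive_tool([
  {"gripper": -1, "dx": 1.0, "dy": 1.85, "dz": 0, "twist": 0},
  {"gripper": -1, "dx": 1.45, "dy": 3.9, "dz": 0, "twist": 0},
  {"gripper": -1, "dx": 1.25, "dy": 6.0, "dz": -0.05, "twist": 0},
  {"gripper": -1, "dx": 0.4, "dy": 7.95, "dz": -0.05, "twist": 0},
  {"gripper": -1, "dx": -1.05, "dy": 9.5, "dz": -0.05, "twist": 0},
])

```text
time: 27.6
eef_pos: [650.3, -102.4, 205.1]
eef_rot: [-179.4, 0.3, 61.2]
ft_force: [-2.3, 5.4, 3.3]
opening: 0.222
```

```bash
python3 wind.py 18 584.5 -118 67.5
```

```text
t 27.6 p [ 650.3 -102.4  205.1] radius 67.6 ang 13.4 F [-2.3  5.4  3.3]
[{"gripper": -1, "dx": -1.78, "dy": 1.15, "dz": 0.01, "twist": 0}, {"gripper": -1, "dx": -3.82, "dy": 1.7, "dz": 0.02, "twist": 0}, {"gripper": -1, "dx": -5.92, "dy": 1.59, "dz": 0.03, "twist": 0}, {"gripper": -1, "dx": -7.9, "dy": 0.84, "dz": 0.05, "twist": 0}, {"gripper": -1, "dx": -9.54, "dy": -0.48, "dz": 0.08, "twist": 0}]
```

drive_tool([
  {"gripper": -1, "dx": -1.8, "dy": 1.15, "dz": 0, "twist": 0},
  {"gripper": -1, "dx": -3.8, "dy": 1.7, "dz": 0, "twist": 0},
  {"gripper": -1, "dx": -5.9, "dy": 1.6, "dz": 0, "twist": 0},
  {"gripper": -1, "dx": -7.9, "dy": 0.85, "dz": 0.05, "twist": 0},
  {"gripper": -1, "dx": -9.55, "dy": -0.5, "dz": 0.1, "twist": 0},
])

```text
time: 28.1
eef_pos: [602.1, -182.5, 205.1]
eef_rot: [-179.6, 0.0, 61.2]
ft_force: [3.5, 2.6, -0.2]
opening: 0.22
```

```bash
python3 wind.py 18 584.5 -118 67.5
```

```text
t 28.1 p [ 602.1 -182.5  205.1] radius 66.9 ang -74.7 F [ 3.5  2.6 -0.2]
[{"gripper": -1, "dx": -1.26, "dy": -1.68, "dz": 0.03, "twist": 0}, {"gripper": -1, "dx": -1.88, "dy": -3.7, "dz": 0.04, "twist": 0}, {"gripper": -1, "dx": -1.84, "dy": -5.81, "dz": 0.05, "twist": 0}, {"gripper": -1, "dx": -1.16, "dy": -7.81, "dz": 0.06, "twist": 0}, {"gripper": -1, "dx": 0.11, "dy": -9.5, "dz": 0.07, "twist": 0}]
```

drive_tool([
  {"gripper": -1, "dx": -1.25, "dy": -1.7, "dz": 0, "twist": 0},
  {"gripper": -1, "dx": -1.9, "dy": -3.7, "dz": 0, "twist": 0},
  {"gripper": -1, "dx": -1.85, "dy": -5.8, "dz": 0.05, "twist": 0},
  {"gripper": -1, "dx": -1.15, "dy": -7.8, "dz": 0.05, "twist": 0},
  {"gripper": -1, "dx": 0.1, "dy": -9.5, "dz": 0.05, "twist": 0},
])

```text
time: 28.6
eef_pos: [520.2, -137.7, 205.2]
eef_rot: [-180.0, 0.0, 61.1]
ft_force: [5.7, -2.9, -7.4]
opening: 0.22
```

```bash
python3 wind.py 8 584.5 -118 67.5
```

```text
t 28.6 p [ 520.2 -137.7  205.2] radius 67.2 ang -163.0 F [ 5.7 -2.9 -7.4]
[{"gripper": -1, "dx": 0.68, "dy": -0.65, "dz": 0.02, "twist": 0}, {"gripper": -1, "dx": 1.46, "dy": -1.17, "dz": 0.02, "twist": 0}, {"gripper": -1, "dx": 2.31, "dy": -1.59, "dz": 0.02, "twist": 0}, {"gripper": -1, "dx": 3.2, "dy": -1.88, "dz": 0.02, "twist": 0}, {"gripper": -1, "dx": 4.13, "dy": -2.04, "dz": 0.02, "twist": 0}]
```

drive_tool([
  {"gripper": -1, "dx": 0.7, "dy": -0.65, "dz": 0, "twist": 0},
  {"gripper": -1, "dx": 1.45, "dy": -1.15, "dz": 0, "twist": 0},
  {"gripper": -1, "dx": 2.3, "dy": -1.6, "dz": 0, "twist": 0},
  {"gripper": -1, "dx": 3.2, "dy": -1.9, "dz": 0, "twist": 0},
  {"gripper": -1, "dx": 4.1, "dy": -2.05, "dz": 0, "twist": 0},
])

```text
time: 29.1
eef_pos: [522.0, -92.3, 205.1]
eef_rot: [-180.0, 0.1, 61.1]
ft_force: [2.3, -5.3, -3.8]
opening: 0.223
```

```bash
python3 wind.py 3 584.5 -118 67.5
```

```text
t 29.1 p [522.  -92.3 205.1] radius 67.5 ang 157.7 F [ 2.3 -5.3 -3.8]
[{"gripper": -1, "dx": 0.35, "dy": -0.03, "dz": 0.01, "twist": 0}, {"gripper": -1, "dx": 0.71, "dy": -0.04, "dz": 0.01, "twist": 0}, {"gripper": -1, "dx": 1.06, "dy": -0.04, "dz": 0.01, "twist": 0}, {"gripper": -1, "dx": 1.41, "dy": -0.01, "dz": 0.01, "twist": 0}, {"gripper": -1, "dx": 1.76, "dy": 0.03, "dz": 0.01, "twist": 0}]
```

drive_tool([
  {"gripper": -1, "dx": 0.35, "dy": 0, "dz": 0, "twist": 0},
  {"gripper": -1, "dx": 0.7, "dy": 0, "dz": 0, "twist": 0},
  {"gripper": -1, "dx": 1.05, "dy": 0, "dz": 0, "twist": 0},
  {"gripper": -1, "dx": 1.4, "dy": 0, "dz": 0, "twist": 0},
  {"gripper": -1, "dx": 1.6, "dy": 0, "dz": 0, "twist": 0},
])

```text
time: 29.6
eef_pos: [526.3, -84.1, 205.0]
eef_rot: [-179.8, 0.8, 60.8]
ft_force: [-6.1, -12.4, 4.4]
opening: 0.222
```

```bash
python3 wind.py 3 584.5 -118 67.5;python3 -c "
from h import *
c=read_camera('side'); i=c['img']; save(cv2.resize(np.clip(i[155:215,235:307].astype(int)*2,0,255).astype('uint8'),(720,600),interpolation=cv2.INTER_CUBIC),'s4')
f=lambda p:((p[0]-235+.5)*10,(p[1]-155+.5)*10)
for P in [(512,-33,76),(512,-33,136),(662,-33,76),(662,-33,136)]: print(P,np.round(f(w2p(c,P)[0])))
"
```

```text
t 29.6 p [526.3 -84.1 205. ] radius 67.4 ang 149.8 F [ -6.1 -12.4   4.4]
[{"gripper": -1, "dx": 0.35, "dy": 0.0, "dz": -0.0, "twist": 0}, {"gripper": -1, "dx": 0.7, "dy": 0.04, "dz": -0.01, "twist": 0}, {"gripper": -1, "dx": 1.05, "dy": 0.09, "dz": -0.01, "twist": 0}, {"gripper": -1, "dx": 1.4, "dy": 0.16, "dz": -0.02, "twist": 0}, {"gripper": -1, "dx": 1.74, "dy": 0.25, "dz": -0.02, "twist": 0}]
(512, -33, 76) [168. 485.]
(512, -33, 136) [169. 360.]
(662, -33, 76) [557. 422.]
(662, -33, 136) [566. 298.]
```

View pics/s4.png

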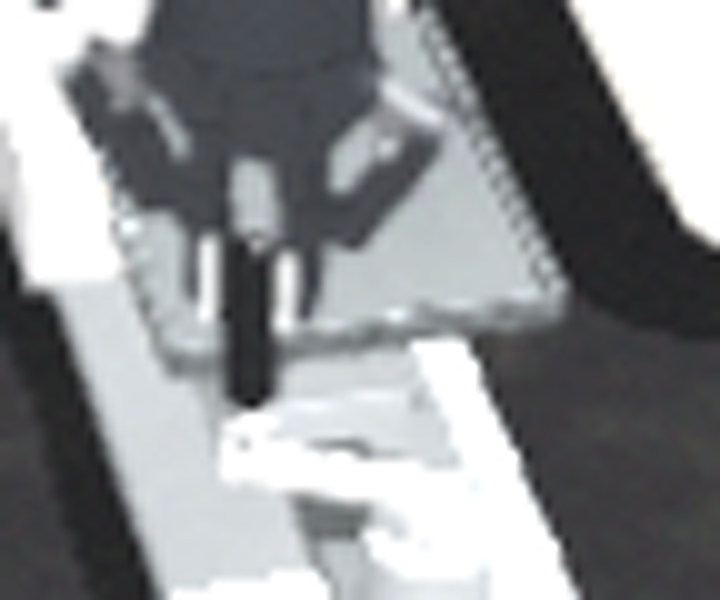

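The platform is up: its lip corner is at (565,298), which matches the 136 mm projection, and the wind force shows it at the stop. I'll release and fold the handle by pushing it toward the axis with the closed fingers.

drive_tool([
  {"gripper": 0, "dx": -0.1, "dy": 0, "dz": 0, "twist": 0},
  {"gripper": 0.3, "dx": -0.1, "dy": 0, "dz": 0, "twist": 0},
  {"gripper": 0.3, "dx": -0.1, "dy": 0, "dz": -1, "twist": 0},
  {"gripper": 0.3, "dx": -0.1, "dy": 0, "dz": -3, "twist": 0},
  {"gripper": 0.3, "dx": -0.1, "dy": 0, "dz": -6, "twist": 0},
])

```text
time: 30.15
eef_pos: [525.6, -82.5, 265.0]
eef_rot: [-179.5, 0.8, 60.9]
ft_force: [-0.4, 0.3, 0.3]
opening: 0.646
```

drive_tool([
  {"gripper": -1, "dx": 0, "dy": -2, "dz": 0, "twist": 0},
  {"gripper": -1, "dx": 0, "dy": -4.2, "dz": 0, "twist": 0},
  {"gripper": -1, "dx": 0, "dy": -4.2, "dz": 0, "twist": 0},
  {"gripper": -1, "dx": 0, "dy": -4.2, "dz": 3, "twist": 0},
  {"gripper": -1, "dx": 0, "dy": -4.2, "dz": 5.5, "twist": 0},
])

```text
time: 30.65
eef_pos: [489.4, -61.6, 210.8]
eef_rot: [-179.7, 0.6, 61.0]
ft_force: [0.3, 0.0, -0.2]
opening: -0.002
```

```bash
python3 plan.py;python3 -c "
from h import *
c=read_camera('side'); i=c['img']; save(cv2.resize(np.clip(i[165:215,235:295].astype(int)*2,0,255).astype('uint8'),(720,600),interpolation=cv2.INTER_CUBIC),'t4')
for l in ('handle_mid','handle_hinge','crank_axis'): print([(c2w(c,r['at']).round(1),round(r['confidence'],2)) for r in tip_of(l,c)][:2])
"
```

```text
t 30.65 p [489.4 -61.6 210.8] rot [-179.7    0.6   61. ] F [ 0.3  0.  -0.2] open -0.002 j [ 17.  25. -18. 109.  10.  49. -35.]
[(array([529.5, -86.9, 193.5]), 0.42), (array([529.7, -88.8, 144.8]), 0.41)]
[(array([529.2, -85.8, 143.8]), 0.65)]
[(array([ 588.9, -119.3,  146.2]), 0.64)]
```

View pics/t4.png

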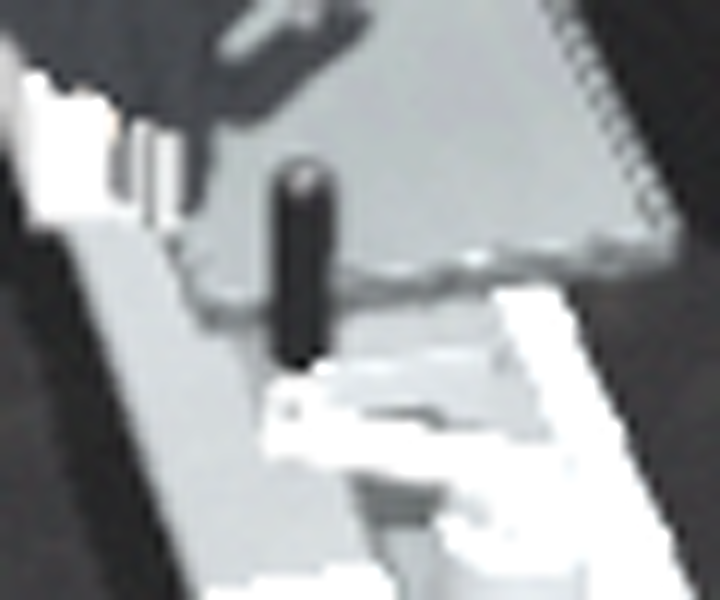

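drive_tool([
  {"gripper": -1, "dx": -0.25, "dy": 1.5, "dz": 0, "twist": 0},
  {"gripper": -1, "dx": -0.25, "dy": 3, "dz": 0, "twist": 0},
  {"gripper": -1, "dx": -0.25, "dy": 4.5, "dz": 0, "twist": 0},
  {"gripper": -1, "dx": -0.25, "dy": 6, "dz": 0, "twist": 0},
  {"gripper": -1, "dx": -0.25, "dy": 7, "dz": 0, "twist": 0},
])

```text
time: 31.35
eef_pos: [550.8, -98.3, 212.0]
eef_rot: [-179.7, 0.6, 61.0]
ft_force: [0.1, 0.4, 0.7]
opening: -0.002
```

```bash
python3 plan.py 576,-113,240,61 576,-113,172,61;python3 -c "
from h import *
c=read_camera('side'); i=c['img']; save(cv2.resize(np.clip(i[165:215,235:295].astype(int)*2,0,255).astype('uint8'),(720,600),interpolation=cv2.INTER_CUBIC),'u4')
"
```

```text
t 31.35 p [550.8 -98.3 212. ] rot [-179.7    0.6   61. ] F [0.1 0.4 0.7] open -0.002 j [ 19.  30. -17.  98.  11.  54. -32.]
576,-113,240,61 dx -0.09 dy 2.90 dz -2.81 tw -0.001
576,-113,172,61 dx -0.02 dy 2.94 dz 3.99 tw -0.001
```

View pics/u4.png

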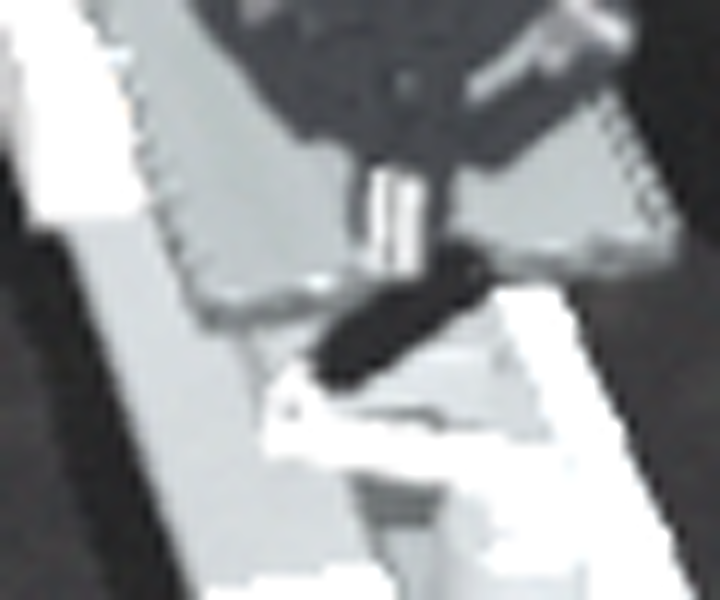

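drive_tool([
  {"gripper": -1, "dx": 0, "dy": 0.5, "dz": -1.5, "twist": 0},
  {"gripper": -1, "dx": 0, "dy": 3, "dz": -1.5, "twist": 0},
  {"gripper": -1, "dx": 0, "dy": 3, "dz": 0, "twist": 0},
  {"gripper": -1, "dx": 0, "dy": 3, "dz": 1.5, "twist": 0},
  {"gripper": -1, "dx": 0, "dy": 3, "dz": 2.5, "twist": 0},
])

```text
time: 31.9
eef_pos: [593.2, -120.7, 195.2]
eef_rot: [177.9, 0.0, 60.7]
ft_force: [18.8, -10.9, 16.7]
opening: -0.002
```

drive_tool([
  {"gripper": -1, "dx": 0, "dy": 0, "dz": 0.5, "twist": 0},
  {"gripper": -1, "dx": 0, "dy": 0, "dz": 1, "twist": 0},
  {"gripper": -1, "dx": 0, "dy": 0, "dz": 1.5, "twist": 0},
  {"gripper": -1, "dx": 0, "dy": 0, "dz": 1.9, "twist": 0},
  {"gripper": -1, "dx": 0, "dy": 0, "dz": 1.9, "twist": 0},
])

```text
time: 32.4
eef_pos: [601.4, -124.5, 180.0]
eef_rot: [176.7, -0.3, 60.7]
ft_force: [10.6, -6.5, 4.8]
opening: 0.002
```

```bash
python3 plan.py 576,-113,240,61;python3 -c "
from h import *
c=read_camera('side'); i=c['img']; save(cv2.resize(np.clip(i[165:215,235:295].astype(int)*2,0,255).astype('uint8'),(720,600),interpolation=cv2.INTER_CUBIC),'v4')
"
```

```text
t 32.4 p [ 601.4 -124.5  180. ] rot [176.7  -0.3  60.7] F [10.6 -6.5  4.8] open 0.002 j [ 19.  35. -16.  95.  13.  49. -32.]
576,-113,240,61 dx -0.22 dy -2.43 dz -6.15 tw -0.005
```

View pics/v4.png

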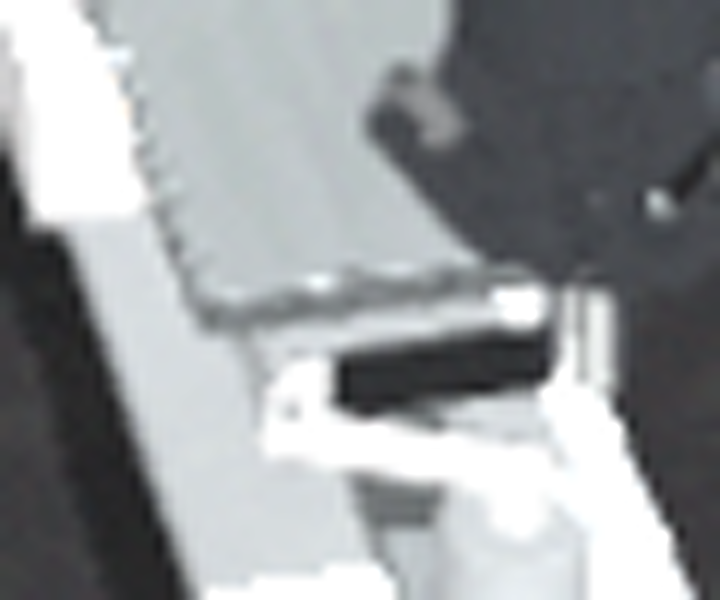

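drive_tool([
  {"gripper": -1, "dx": 0, "dy": 0.2, "dz": -1, "twist": 0},
  {"gripper": -1, "dx": 0, "dy": 0.2, "dz": -3, "twist": 0},
  {"gripper": -1, "dx": 0, "dy": 0, "dz": -5, "twist": 0},
  {"gripper": -1, "dx": 0, "dy": -1, "dz": -5, "twist": 0},
  {"gripper": -1, "dx": 0, "dy": -2, "dz": -5, "twist": 0},
])

```text
time: 32.95
eef_pos: [579.5, -112.2, 228.2]
eef_rot: [176.9, -0.2, 60.7]
ft_force: [0.5, 0.5, -0.3]
opening: 0.001
```

```bash
python3 plan.py 575,-112.5,200,61 575,-112.5,170,61;python3 -c "
from h import *
c=read_camera('side'); i=c['img']; save(cv2.resize(np.clip(i[165:215,235:295].astype(int)*2,0,255).astype('uint8'),(720,600),interpolation=cv2.INTER_CUBIC),'w4')
"
```

```text
t 32.95 p [ 579.5 -112.2  228.2] rot [176.9  -0.2  60.7] F [ 0.5  0.5 -0.3] open 0.001 j [ 19.  30. -17.  95.  12.  53. -31.]
575,-112.5,200,61 dx -0.26 dy -0.54 dz 2.80 tw -0.005
575,-112.5,170,61 dx -0.27 dy -0.70 dz 5.79 tw -0.005
```

View pics/w4.png

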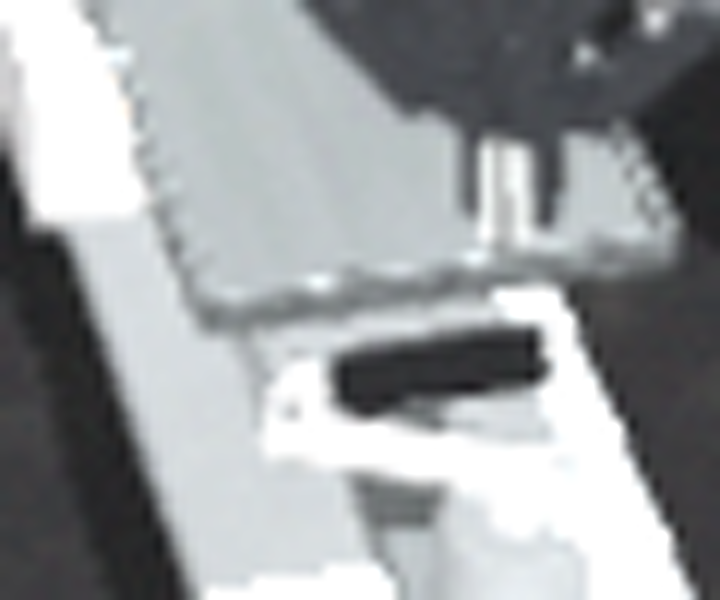

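drive_tool([
  {"gripper": -1, "dx": -0.25, "dy": -0.5, "dz": 1.5, "twist": 0},
  {"gripper": -1, "dx": -0.25, "dy": -0.6, "dz": 3, "twist": 0},
  {"gripper": -1, "dx": -0.25, "dy": -0.6, "dz": 4.2, "twist": 0},
  {"gripper": -1, "dx": -0.25, "dy": -0.7, "dz": 5, "twist": 0},
  {"gripper": -1, "dx": -0.25, "dy": -0.7, "dz": 5.6, "twist": 0},
])

```text
time: 33.5
eef_pos: [572.5, -111.0, 170.3]
eef_rot: [177.1, -0.1, 60.8]
ft_force: [0.7, 0.1, 0.5]
opening: -0.001
```

```bash
python3 plan.py;python3 -c "
from h import *
c=read_camera('side'); i=c['img']; save(cv2.resize(np.clip(i[165:215,235:295].astype(int)*2,0,255).astype('uint8'),(720,600),interpolation=cv2.INTER_CUBIC),'x4')
"
```

```text
t 33.5 p [ 572.5 -111.   170.3] rot [ 1.771e+02 -1.000e-01  6.080e+01] F [0.7 0.1 0.5] open -0.001 j [ 19.  33. -16. 100.  14.  46. -33.]
```

View pics/x4.png

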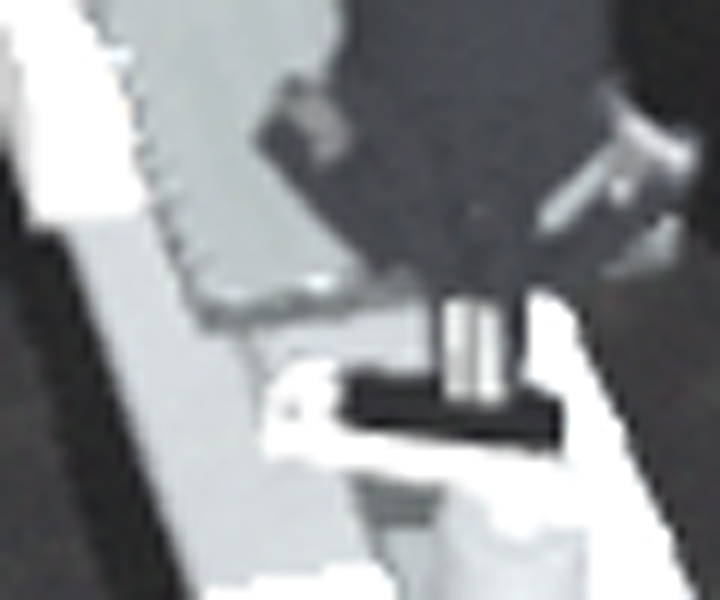

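The handle lies nearly flat, at crop (450,405). I'll lift off, open, and re-measure the bottles.

drive_tool([
  {"gripper": -1, "dx": 0, "dy": 0, "dz": 0.15, "twist": 0},
  {"gripper": -1, "dx": 0, "dy": 0, "dz": 0.3, "twist": 0},
  {"gripper": -1, "dx": 0, "dy": 0, "dz": -3, "twist": 0},
  {"gripper": 0.5, "dx": 0, "dy": 0, "dz": -6, "twist": 0},
  {"gripper": 1, "dx": 0, "dy": 0, "dz": -9, "twist": 0},
])

```text
time: 34.05
eef_pos: [568.1, -108.9, 260.7]
eef_rot: [177.2, -0.1, 60.8]
ft_force: [-0.6, -1.0, -0.1]
opening: 0.331
```

```bash
python3 plan.py 570,-330,250,61
python3 - <<'E'
from h import *
for n in("top","side"):
    c=read_camera(n); i=c["img"]
    print(n,[(c2w(c,r['at']).round(0).tolist(),round(r['confidence'],2)) for r in tip_of('bottle_a_mid',c)])
    hs=cv2.cvtColor(i,cv2.COLOR_RGB2HSV)
    m=((hs[...,0]>=5)&(hs[...,0]<18)&(hs[...,1]>120)&(hs[...,2]>40)&(hs[...,2]<190)).astype(np.uint8)
    m[:, :150]=0
    k,l,s,ct=cv2.connectedComponentsWithStats(m)
    for j in range(1,k):
        if s[j,4]>25: print(s[j],ct[j].round(1), p2w(c,[ct[j]],40).round(0))
    if n=="top": save(cv2.resize(i[140:220,290:410],(780,520),interpolation=cv2.INTER_CUBIC),'y1')
    else: save(cv2.resize(i[215:315,230:350],(720,600),interpolation=cv2.INTER_CUBIC),'y2')
    for l in ('handle_mid','handle_hinge','crank_axis'): print([(c2w(c,r['at']).round(1),round(r['confidence'],2)) for r in tip_of(l,c)][:2])
E
```

```text
t 34.05 p [ 568.1 -108.9  260.7] rot [ 1.772e+02 -1.000e-01  6.080e+01] F [-0.6 -1.  -0.1] open 0.331 j [ 20.  27. -18.  94.  11.  57. -31.]
570,-330,250,61 dx -19.21 dy 10.89 dz 1.56 tw -0.003
top [([644.0, -222.0, 47.0], 0.61), ([568.0, -332.0, 49.0], 0.59), ([533.0, -236.0, 47.0], 0.49), ([462.0, -302.0, 44.0], 0.43), ([537.0, 165.0, 36.0], 0.22), ([587.0, 60.0, 126.0], 0.19)]
[274   0  17   7  83] [282.2   2.2] [[1275.  -92.   40.]]
[294   0  14   8  79] [300.4   2.9] [[1273. -164.   40.]]
[317 149   9  17  40] [321.4 157.5] [[ 643. -236.   40.]]
[339 172  13  14  86] [343.5 180.1] [[ 558. -317.   40.]]
[361 189  12  14  86] [365.6 196.8] [[ 496. -399.   40.]]
[332 198  16  15  57] [338.9 204.9] [[ 465. -298.   40.]]
[(array([525.2, -87.7, 144.1]), 0.29)]
[(array([523.1, -82.7, 148.1]), 0.52)]
[]
side [([472.0, -299.0, 49.0], 0.88), ([649.0, -223.0, 49.0], 0.71), ([534.0, -238.0, 45.0], 0.56), ([567.0, -332.0, 50.0], 0.54)]
[407 104  23  39 370] [418.  127.4] [[1430.  346.   40.]]
[491 220   7   9  31] [493.6 224.2] [[1390. -335.   40.]]
[295 226  15  27 148] [302.9 239.5] [[ 651. -224.   40.]]
[505 237   7  11  47] [508.  242.4] [[1388. -435.   40.]]
[251 254  16  25 133] [258.2 265.2] [[ 469. -301.   40.]]
[282 258  16  21 260] [289.2 268.2] [[ 566. -339.   40.]]
[270 281  15  21 269] [277.  291.5] [[ 500. -422.   40.]]
[(array([ 569.5, -106.4,  145.4]), 0.61)]
[(array([528.6, -87.3, 144.6]), 0.64)]
[(array([ 589.7, -119.5,  144.1]), 0.55), (array([528.2, -85.7, 146.1]), 0.36)]
```

View pics/y1.png

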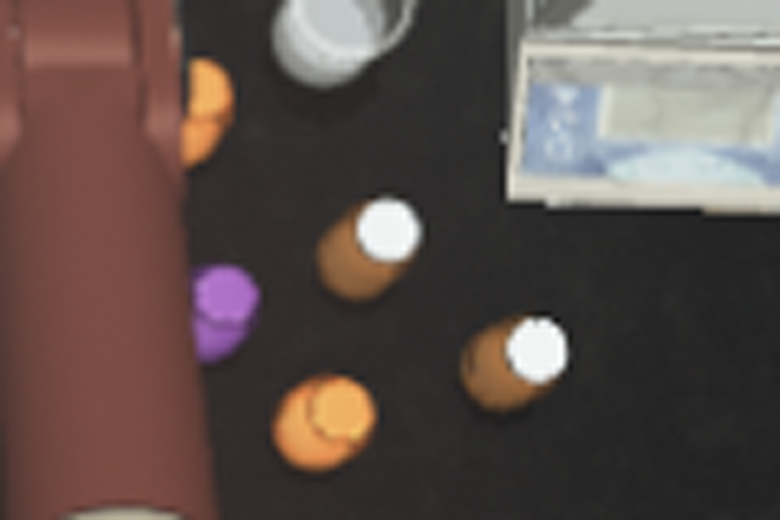

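View pics/y2.png

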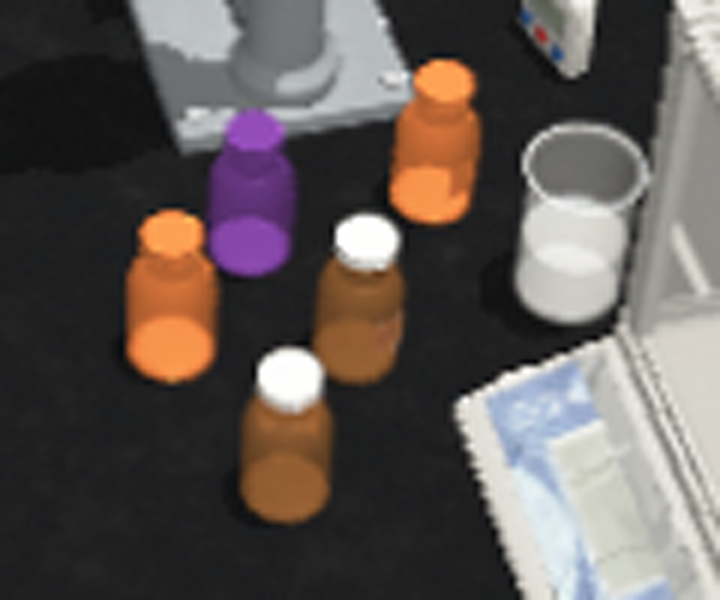

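drive_tool([
  {"gripper": 1, "dx": -3.5, "dy": 2, "dz": 0.2, "twist": 0},
  {"gripper": 1, "dx": -7.5, "dy": 4.2, "dz": 0.5, "twist": 0},
  {"gripper": 1, "dx": -11.5, "dy": 6.5, "dz": 0.8, "twist": 0},
  {"gripper": 1, "dx": -15.5, "dy": 8.8, "dz": 1.2, "twist": 0},
  {"gripper": 1, "dx": -19.3, "dy": 10.8, "dz": 1.5, "twist": 0},
])

```text
time: 35.05
eef_pos: [568.0, -332.8, 247.2]
eef_rot: [177.4, -0.1, 60.8]
ft_force: [0.1, 0.5, -0.7]
opening: 0.993
```

```bash
python3 plan.py 568,-331,130,61
```

```text
t 35.05 p [ 568.  -332.8  247.2] rot [ 1.774e+02 -1.000e-01  6.080e+01] F [ 0.1  0.5 -0.7] open 0.993 j [ 38.  35. -16.  82.  11.  62. -10.]
568,-331,130,61 dx 0.14 dy -0.62 dz 11.71 tw -0.004
```

drive_tool([
  {"gripper": 1, "dx": 0.15, "dy": -0.3, "dz": 3, "twist": 0},
  {"gripper": 1, "dx": 0.15, "dy": -0.5, "dz": 6, "twist": 0},
  {"gripper": 1, "dx": 0.15, "dy": -0.6, "dz": 9, "twist": 0},
  {"gripper": 1, "dx": 0.15, "dy": -0.6, "dz": 11, "twist": 0},
  {"gripper": 1, "dx": 0.15, "dy": -0.6, "dz": 11.7, "twist": 0},
])

```text
time: 35.55
eef_pos: [566.5, -330.3, 126.6]
eef_rot: [177.7, -0.1, 60.8]
ft_force: [0.8, 0.6, 0.7]
opening: 0.996
```

```bash
python3 plan.py 568,-331,42,61; python3 -c "
from h import *
c=read_camera('side'); i=c['img']; save(cv2.resize(np.clip(i[215:315,230:350].astype(int)*1.5,0,255).astype('uint8'),(720,600),interpolation=cv2.INTER_CUBIC),'z2')"
```

```text
t 35.55 p [ 566.5 -330.3  126.6] rot [ 1.777e+02 -1.000e-01  6.080e+01] F [0.8 0.6 0.7] open 0.996 j [ 37.  42. -15.  90.  13.  48. -12.]
568,-331,42,61 dx 0.00 dy -0.16 dz 8.46 tw -0.004
```

View pics/z2.png

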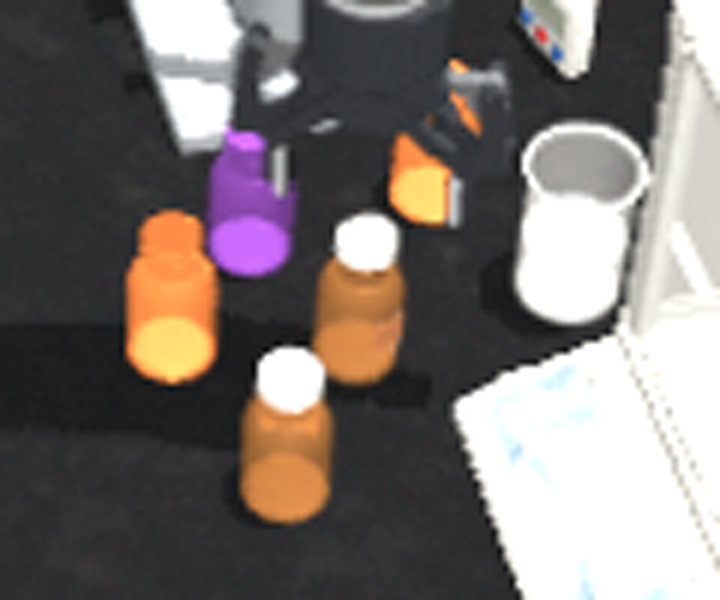

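The jaws straddle the brown bottle with its cap at (367,240).

drive_tool([
  {"gripper": 1, "dx": 0, "dy": -0.1, "dz": 2, "twist": 0},
  {"gripper": 1, "dx": 0, "dy": -0.15, "dz": 4, "twist": 0},
  {"gripper": 1, "dx": 0, "dy": -0.15, "dz": 6, "twist": 0},
  {"gripper": 1, "dx": 0, "dy": -0.15, "dz": 7.5, "twist": 0},
  {"gripper": 1, "dx": 0, "dy": -0.15, "dz": 8.3, "twist": 0},
])

```text
time: 36.1
eef_pos: [568.5, -331.2, 43.2]
eef_rot: [177.7, -0.1, 60.8]
ft_force: [-0.6, 0.1, -0.2]
opening: 1.001
```

drive_tool([
  {"gripper": -1, "dx": 0, "dy": 0, "dz": 0, "twist": 0},
  {"gripper": -1, "dx": 0, "dy": 0, "dz": 0, "twist": 0},
  {"gripper": -1, "dx": 0, "dy": 0, "dz": 0, "twist": 0},
  {"gripper": -1, "dx": 0, "dy": 0, "dz": 0, "twist": 0},
  {"gripper": -1, "dx": 0, "dy": 0, "dz": 0, "twist": 0},
], force=40)

```text
time: 36.6
eef_pos: [569.3, -331.5, 44.8]
eef_rot: [177.6, -0.1, 60.8]
ft_force: [-0.9, 0.5, 6.3]
opening: 0.551
```

```bash
python3 plan.py 568,-331,42,61; python3 -c "
from h import *
c=read_camera('side'); i=c['img']; save(cv2.resize(np.clip(i[215:315,230:350].astype(int)*1.5,0,255).astype('uint8'),(720,600),interpolation=cv2.INTER_CUBIC),'za2')"
```

```text
t 36.6 p [ 569.3 -331.5   44.8] rot [ 1.776e+02 -1.000e-01  6.080e+01] F [-0.9  0.5  6.3] open 0.551 j [ 36.  48. -13.  92.  15.  39. -14.]
568,-331,42,61 dx -0.02 dy -0.15 dz 0.27 tw -0.004
```

View pics/za2.png

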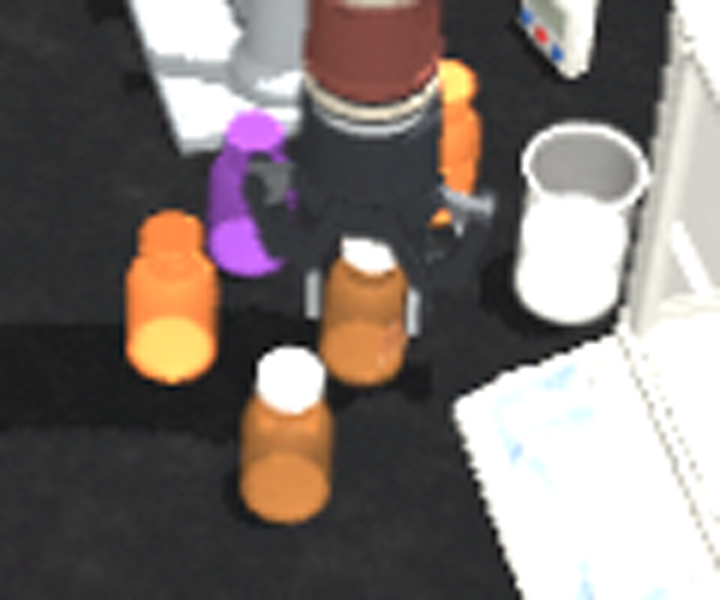

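drive_tool([
  {"gripper": -1, "dx": 0, "dy": 0, "dz": -2, "twist": 0},
  {"gripper": -1, "dx": 0, "dy": 0, "dz": -6, "twist": 0},
  {"gripper": -1, "dx": 0, "dy": 0, "dz": -10.5, "twist": 0},
  {"gripper": -1, "dx": 0, "dy": 0, "dz": -15.5, "twist": 0},
  {"gripper": -1, "dx": 0, "dy": 0, "dz": -20.5, "twist": 0},
])

```text
time: 37.15
eef_pos: [561.0, -327.3, 250.9]
eef_rot: [177.6, -0.1, 60.8]
ft_force: [0.5, -0.5, -1.5]
opening: 0.547
```

```bash
python3 plan.py 570,-150,250,61 585,100,250,61
```

```text
t 37.15 p [ 561.  -327.3  250.9] rot [ 1.776e+02 -1.000e-01  6.080e+01] F [ 0.5 -0.5 -1.5] open 0.547 j [ 38.  34. -17.  83.  11.  62. -10.]
570,-150,250,61 dx 15.92 dy -7.86 dz -0.22 tw -0.004
585,100,250,61 dx 38.47 dy -18.75 dz -0.64 tw -0.004
```

drive_tool([
  {"gripper": -1, "dx": 3.5, "dy": -1.7, "dz": 0, "twist": 0},
  {"gripper": -1, "dx": 7.5, "dy": -3.7, "dz": 0, "twist": 0},
  {"gripper": -1, "dx": 11.5, "dy": -5.6, "dz": 0, "twist": 0},
  {"gripper": -1, "dx": 15.5, "dy": -7.6, "dz": -0.2, "twist": 0},
  {"gripper": -1, "dx": 19.5, "dy": -9.5, "dz": -0.2, "twist": 0},
])

```text
time: 37.65
eef_pos: [572.8, -109.1, 249.2]
eef_rot: [177.6, -0.1, 60.8]
ft_force: [-0.1, 0.8, -0.2]
opening: 0.55
```

drive_tool([
  {"gripper": -1, "dx": 4, "dy": -2, "dz": 0, "twist": 0},
  {"gripper": -1, "dx": 8, "dy": -4, "dz": 0, "twist": 0},
  {"gripper": -1, "dx": 12, "dy": -6, "dz": 0, "twist": 0},
  {"gripper": -1, "dx": 15.5, "dy": -7.7, "dz": -0.1, "twist": 0},
  {"gripper": -1, "dx": 18, "dy": -8.8, "dz": -0.2, "twist": 0},
])

```text
time: 38.15
eef_pos: [583.0, 95.1, 247.5]
eef_rot: [177.7, -0.1, 61.0]
ft_force: [-0.1, -0.5, -0.9]
opening: 0.545
```

```bash
python3 plan.py 587,100,220,61 587,100,182,61; python3 -c "
from h import *
c=read_camera('side'); i=c['img']; save(cv2.resize(np.clip(i[130:230,225:345].astype(int)*1.5,0,255).astype('uint8'),(720,600),interpolation=cv2.INTER_CUBIC),'zb2')"
```

```text
t 38.15 p [583.   95.1 247.5] rot [ 1.777e+02 -1.000e-01  6.100e+01] F [-0.1 -0.5 -0.9] open 0.545 j [ -1.  30. -18.  93.  12.  58. -52.]
587,100,220,61 dx 0.61 dy 0.00 dz 2.76 tw 0.000
587,100,182,61 dx 0.61 dy -0.15 dz 6.55 tw 0.000
```

View pics/zb2.png

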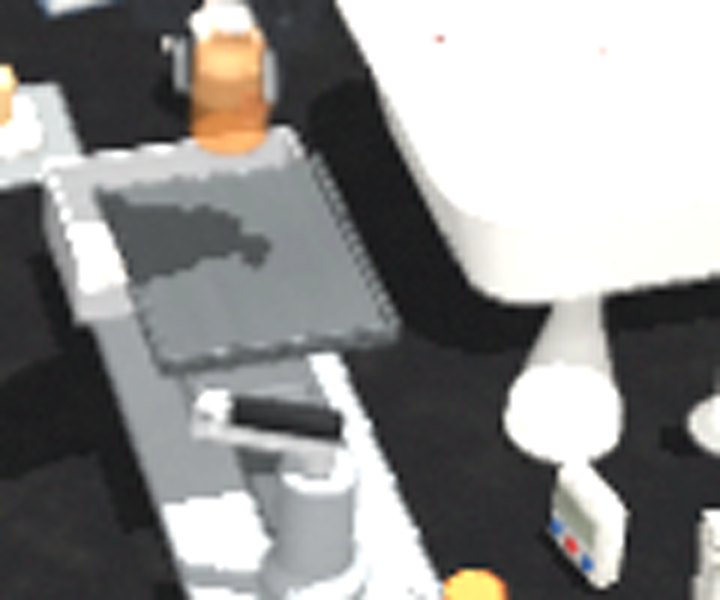

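drive_tool([
  {"gripper": -1, "dx": 0.3, "dy": 0, "dz": 1.5, "twist": 0},
  {"gripper": -1, "dx": 0.6, "dy": 0, "dz": 3, "twist": 0},
  {"gripper": -1, "dx": 0.6, "dy": -0.1, "dz": 4.5, "twist": 0},
  {"gripper": -1, "dx": 0.6, "dy": -0.15, "dz": 6, "twist": 0},
  {"gripper": -1, "dx": 0.6, "dy": -0.15, "dz": 6.5, "twist": 0},
])

```text
time: 38.7
eef_pos: [585.8, 105.7, 180.9]
eef_rot: [178.0, -0.3, 61.4]
ft_force: [0.3, -1.1, -1.2]
opening: 0.548
```

drive_tool([
  {"gripper": -1, "dx": 0, "dy": 0, "dz": 0.1, "twist": 0},
  {"gripper": -1, "dx": 0, "dy": 0, "dz": 0.25, "twist": 0},
  {"gripper": -1, "dx": 0, "dy": 0, "dz": 0.4, "twist": 0},
  {"gripper": -1, "dx": 0, "dy": 0, "dz": 0.5, "twist": 0},
  {"gripper": -1, "dx": 0, "dy": 0, "dz": 0.5, "twist": 0},
])

```text
time: 39.2
eef_pos: [586.1, 105.6, 176.2]
eef_rot: [177.9, -0.3, 61.4]
ft_force: [0.0, -0.1, -1.7]
opening: 0.551
```

drive_tool([
  {"gripper": -1, "dx": 0, "dy": 0, "dz": 0.1, "twist": 0},
  {"gripper": -1, "dx": 0, "dy": 0, "dz": 0.18, "twist": 0},
  {"gripper": -1, "dx": 0, "dy": 0, "dz": 0.18, "twist": 0},
  {"gripper": 0.3, "dx": 0, "dy": 0, "dz": 0.15, "twist": 0},
  {"gripper": 0.6, "dx": 0, "dy": 0, "dz": 0.15, "twist": 0},
])

```text
time: 39.7
eef_pos: [586.3, 105.6, 174.8]
eef_rot: [177.9, -0.3, 61.4]
ft_force: [-0.2, 0.5, -0.3]
opening: 0.792
```

```bash
python3 plan.py; python3 -c "
from h import *
c=read_camera('side'); i=c['img']; save(cv2.resize(np.clip(i[130:230,225:345].astype(int)*1.5,0,255).astype('uint8'),(720,600),interpolation=cv2.INTER_CUBIC),'zc2')"
```

```text
t 39.7 p [586.3 105.6 174.8] rot [177.9  -0.3  61.4] F [-0.2  0.5 -0.3] open 0.792 j [ -2.  35. -17.  97.  14.  49. -54.]
```

View pics/zc2.png

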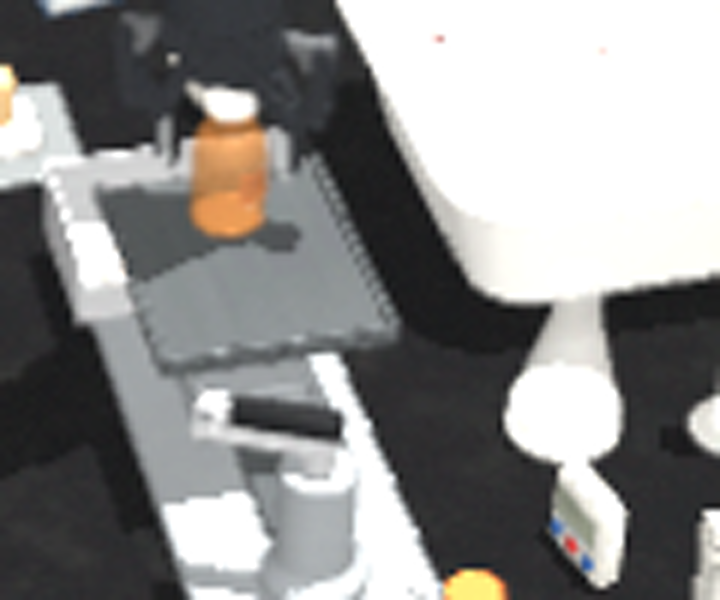

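Bottle A stands upright at (228,165). Opening fully, lifting, and going for bottle B.

drive_tool([
  {"gripper": 1, "dx": 0, "dy": 0, "dz": 0, "twist": 0},
  {"gripper": 1, "dx": 0, "dy": 0, "dz": -1, "twist": 0},
  {"gripper": 1, "dx": 0, "dy": 0, "dz": -4, "twist": 0},
  {"gripper": 1, "dx": 0, "dy": 0, "dz": -8, "twist": 0},
  {"gripper": 1, "dx": 0, "dy": 0, "dz": -11, "twist": 0},
])

```text
time: 40.25
eef_pos: [583.0, 107.4, 287.9]
eef_rot: [177.8, -0.4, 61.4]
ft_force: [0.8, 0.2, 0.0]
opening: 0.999
```

```bash
python3 plan.py 565,-120,280,61
```

```text
t 40.25 p [583.  107.4 287.9] rot [177.8  -0.4  61.4] F [0.8 0.2 0. ] open 0.999 j [ -1.  28. -19.  89.  11.  63. -51.]
565,-120,280,61 dx -20.83 dy 9.27 dz 0.98 tw 0.007
```

drive_tool([
  {"gripper": 1, "dx": -3.5, "dy": 1.5, "dz": 0, "twist": 0},
  {"gripper": 1, "dx": -8, "dy": 3.5, "dz": 0.2, "twist": 0},
  {"gripper": 1, "dx": -12, "dy": 5.3, "dz": 0.4, "twist": 0},
  {"gripper": 1, "dx": -16.5, "dy": 7.3, "dz": 0.7, "twist": 0},
  {"gripper": 1, "dx": -20.8, "dy": 9.3, "dz": 1, "twist": 0},
])

```text
time: 40.75
eef_pos: [565.1, -121.7, 280.9]
eef_rot: [177.7, -0.5, 61.4]
ft_force: [0.5, 0.0, 0.1]
opening: 0.997
```

```bash
python3 plan.py 530,-310,270,61 502,-413,200,61;python3 - <<'E'
from h import *
for n in("top","side"):
    c=read_camera(n)
    print(n,[(c2w(c,r['at']).round(0).tolist(),round(r['confidence'],2)) for r in tip_of('bottle_a_mid',c)])
E
```

```text
t 40.75 p [ 565.1 -121.7  280.9] rot [177.7  -0.5  61.4] F [0.5 0.  0.1] open 0.997 j [ 21.  26. -17.  92.   9.  60. -27.]
530,-310,270,61 dx -18.22 dy 5.88 dz 1.18 tw 0.007
502,-413,200,61 dx -28.66 dy 8.07 dz 8.19 tw 0.007
top [([462.0, -300.0, 44.0], 0.75), ([594.0, 104.0, 176.0], 0.74), ([538.0, 167.0, 42.0], 0.48)]
side [([648.0, -223.0, 48.0], 0.83), ([473.0, -298.0, 48.0], 0.61), ([534.0, -241.0, 45.0], 0.59), ([591.0, 102.0, 180.0], 0.42)]
```

drive_tool([
  {"gripper": 1, "dx": -4, "dy": 1.2, "dz": 0, "twist": 0},
  {"gripper": 1, "dx": -8.5, "dy": 2.7, "dz": 0.3, "twist": 0},
  {"gripper": 1, "dx": -13, "dy": 4.2, "dz": 0.6, "twist": 0},
  {"gripper": 1, "dx": -17.5, "dy": 5.4, "dz": 1, "twist": 0},
  {"gripper": 1, "dx": -22, "dy": 6.6, "dz": 2, "twist": 0},
])

```text
time: 41.45
eef_pos: [519.3, -345.9, 262.8]
eef_rot: [177.6, -0.5, 61.4]
ft_force: [0.9, 0.6, 0.2]
opening: 1.002
```

```bash
python3 plan.py 502,-413,135,61
```

```text
t 41.45 p [ 519.3 -345.9  262.8] rot [177.6  -0.5  61.4] F [0.9 0.6 0.2] open 1.002 j [ 42.  31. -16.  86.   9.  61.  -5.]
502,-413,135,61 dx -6.84 dy 1.16 dz 12.77 tw 0.007
```

drive_tool([
  {"gripper": 1, "dx": -3, "dy": 0.7, "dz": 2, "twist": 0},
  {"gripper": 1, "dx": -6, "dy": 1.2, "dz": 4, "twist": 0},
  {"gripper": 1, "dx": -6.8, "dy": 1.2, "dz": 8, "twist": 0},
  {"gripper": 1, "dx": -6.8, "dy": 1.2, "dz": 11, "twist": 0},
  {"gripper": 1, "dx": -6.8, "dy": 1.2, "dz": 12.7, "twist": 0},
])

```text
time: 41.95
eef_pos: [502.8, -410.3, 133.3]
eef_rot: [177.8, -0.7, 61.6]
ft_force: [0.6, 0.1, -0.5]
opening: 0.998
```

```bash
python3 plan.py 502,-413,44,61; python3 -c "
from h import *
c=read_camera('side'); i=c['img']; save(cv2.resize(np.clip(i[215:315,230:350].astype(int)*1.5,0,255).astype('uint8'),(720,600),interpolation=cv2.INTER_CUBIC),'zd2')"
```

```text
t 41.95 p [ 502.8 -410.3  133.3] rot [177.8  -0.7  61.6] F [ 0.6  0.1 -0.5] open 0.998 j [ 46.  41. -14.  90.  11.  48.  -1.]
502,-413,44,61 dx -0.38 dy -0.28 dz 8.92 tw 0.010
```

View pics/zd2.png

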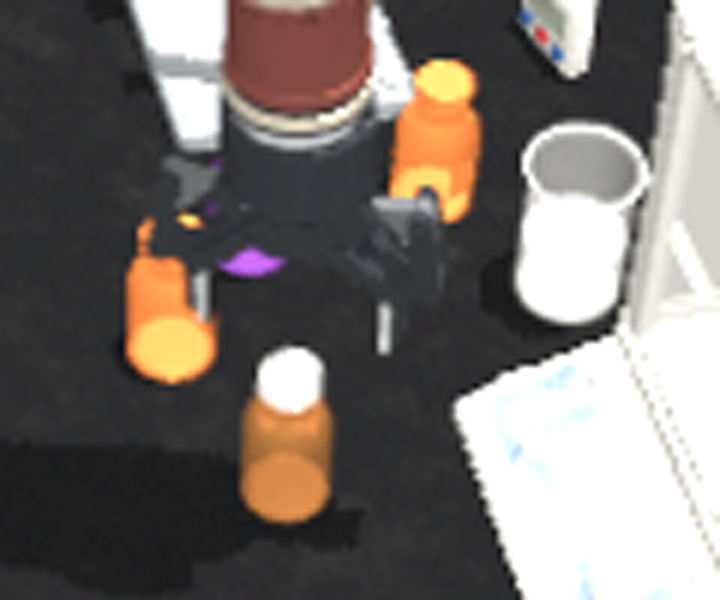

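The jaws straddle the second brown bottle, whose cap is at (291,378).

drive_tool([
  {"gripper": 1, "dx": -0.2, "dy": -0.1, "dz": 2, "twist": 0},
  {"gripper": 1, "dx": -0.3, "dy": -0.2, "dz": 4, "twist": 0},
  {"gripper": 1, "dx": -0.3, "dy": -0.25, "dz": 6, "twist": 0},
  {"gripper": 1, "dx": -0.35, "dy": -0.25, "dz": 8, "twist": 0},
  {"gripper": 1, "dx": -0.35, "dy": -0.25, "dz": 8.9, "twist": 0},
])

```text
time: 42.5
eef_pos: [502.6, -409.5, 41.4]
eef_rot: [178.1, -0.8, 61.8]
ft_force: [-0.5, 0.2, -0.0]
opening: 0.999
```

drive_tool([
  {"gripper": -1, "dx": 0, "dy": 0, "dz": 0, "twist": 0},
  {"gripper": -1, "dx": 0, "dy": 0, "dz": 0, "twist": 0},
  {"gripper": -1, "dx": 0, "dy": 0, "dz": 0, "twist": 0},
  {"gripper": -1, "dx": 0, "dy": 0, "dz": 0, "twist": 0},
  {"gripper": -1, "dx": 0, "dy": 0, "dz": 0, "twist": 0},
], force=40)

```text
time: 43.0
eef_pos: [503.8, -409.5, 43.1]
eef_rot: [177.9, -0.8, 61.8]
ft_force: [-0.2, 1.7, 5.8]
opening: 0.541
```

drive_tool([
  {"gripper": -1, "dx": 0, "dy": 0, "dz": -2, "twist": 0},
  {"gripper": -1, "dx": 0, "dy": 0, "dz": -6, "twist": 0},
  {"gripper": -1, "dx": 0, "dy": 0, "dz": -10.5, "twist": 0},
  {"gripper": -1, "dx": 0, "dy": 0, "dz": -15.5, "twist": 0},
  {"gripper": -1, "dx": 0, "dy": 0, "dz": -20.5, "twist": 0},
])

```text
time: 43.5
eef_pos: [494.9, -408.7, 249.5]
eef_rot: [178.0, -0.8, 61.8]
ft_force: [1.6, -1.9, -1.7]
opening: 0.544
```

```bash
python3 plan.py 545,-230,250,61 587,22,250,61
```

```text
t 43.5 p [ 494.9 -408.7  249.5] rot [178.   -0.8  61.8] F [ 1.6 -1.9 -1.7] open 0.544 j [ 47.  34. -16.  84.   9.  62.   2.]
545,-230,250,61 dx 18.11 dy -4.05 dz 0.06 tw 0.013
587,22,250,61 dx 42.29 dy -12.28 dz 0.11 tw 0.013
```

drive_tool([
  {"gripper": -1, "dx": 3.5, "dy": -1, "dz": 0, "twist": 0},
  {"gripper": -1, "dx": 8, "dy": -2.3, "dz": 0, "twist": 0},
  {"gripper": -1, "dx": 12.5, "dy": -3.6, "dz": 0, "twist": 0},
  {"gripper": -1, "dx": 17, "dy": -4.9, "dz": 0, "twist": 0},
  {"gripper": -1, "dx": 21, "dy": -6.1, "dz": 0, "twist": 0},
])

```text
time: 44.0
eef_pos: [540.6, -192.4, 250.4]
eef_rot: [178.0, -0.8, 61.8]
ft_force: [1.2, -0.2, -0.9]
opening: 0.546
```

drive_tool([
  {"gripper": -1, "dx": 4, "dy": -1.2, "dz": 0, "twist": 0},
  {"gripper": -1, "dx": 8, "dy": -2.4, "dz": 0, "twist": 0},
  {"gripper": -1, "dx": 12, "dy": -3.6, "dz": 0, "twist": 0},
  {"gripper": -1, "dx": 16, "dy": -4.8, "dz": 0, "twist": 0},
  {"gripper": -1, "dx": 19, "dy": -5.6, "dz": 0, "twist": 0},
])

```text
time: 44.5
eef_pos: [580.9, 4.8, 251.2]
eef_rot: [178.0, -0.9, 62.0]
ft_force: [-0.3, -0.4, -0.8]
opening: 0.543
```

```bash
python3 plan.py 587,22,250,61 587,22,180,61
```

```text
t 44.5 p [580.9   4.8 251.2] rot [178.   -0.9  62. ] F [-0.3 -0.4 -0.8] open 0.543 j [  9.  28. -18.  94.  10.  57. -40.]
587,22,250,61 dx 1.80 dy -0.27 dz 0.14 tw 0.017
587,22,180,61 dx 1.70 dy -0.51 dz 7.14 tw 0.017
```

drive_tool([
  {"gripper": -1, "dx": 1, "dy": -0.2, "dz": 1, "twist": 0},
  {"gripper": -1, "dx": 1.6, "dy": -0.3, "dz": 2.5, "twist": 0},
  {"gripper": -1, "dx": 1.7, "dy": -0.4, "dz": 4.5, "twist": 0},
  {"gripper": -1, "dx": 1.7, "dy": -0.5, "dz": 6, "twist": 0},
  {"gripper": -1, "dx": 1.7, "dy": -0.5, "dz": 6.8, "twist": 0},
])

```text
time: 45.0
eef_pos: [585.6, 19.8, 180.9]
eef_rot: [178.2, -0.7, 61.9]
ft_force: [-0.9, -0.7, -1.7]
opening: 0.544
```

```bash
python3 plan.py 587,22,173.5,61; python3 -c "
from h import *
c=read_camera('side'); i=c['img']; save(cv2.resize(np.clip(i[130:230,225:345].astype(int)*1.5,0,255).astype('uint8'),(720,600),interpolation=cv2.INTER_CUBIC),'ze2')"
```

```text
t 45.0 p [585.6  19.8 180.9] rot [178.2  -0.7  61.9] F [-0.9 -0.7 -1.7] open 0.544 j [  6.  33. -16.  98.  13.  48. -44.]
587,22,173.5,61 dx 0.26 dy -0.00 dz 0.74 tw 0.015
```

View pics/ze2.png

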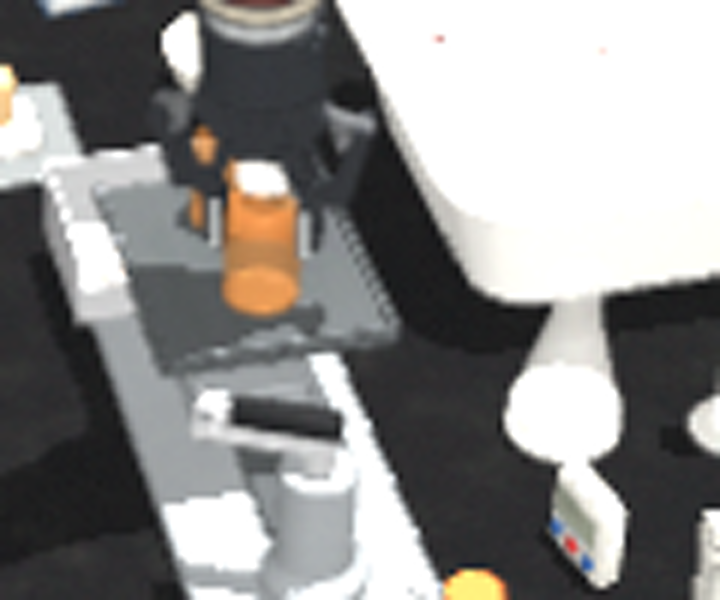

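drive_tool([
  {"gripper": -1, "dx": 0.1, "dy": 0, "dz": 0.2, "twist": 0},
  {"gripper": -1, "dx": 0.1, "dy": 0, "dz": 0.4, "twist": 0},
  {"gripper": -1, "dx": 0.1, "dy": 0, "dz": 0.55, "twist": 0},
  {"gripper": -1, "dx": 0.1, "dy": 0, "dz": 0.65, "twist": 0},
  {"gripper": -1, "dx": 0.1, "dy": 0, "dz": 0.65, "twist": 0},
])

```text
time: 45.55
eef_pos: [586.2, 20.7, 174.1]
eef_rot: [178.2, -0.7, 61.9]
ft_force: [0.3, 0.2, -0.6]
opening: 0.548
```

drive_tool([
  {"gripper": -1, "dx": 0, "dy": 0, "dz": 0.1, "twist": 0},
  {"gripper": -1, "dx": 0, "dy": 0, "dz": 0.13, "twist": 0},
  {"gripper": -1, "dx": 0, "dy": 0, "dz": 0.13, "twist": 0},
  {"gripper": 0.3, "dx": 0, "dy": 0, "dz": 0.1, "twist": 0},
  {"gripper": 0.6, "dx": 0, "dy": 0, "dz": 0.1, "twist": 0},
])

```text
time: 46.05
eef_pos: [586.5, 20.8, 173.4]
eef_rot: [178.2, -0.7, 61.9]
ft_force: [0.6, 0.7, -0.5]
opening: 0.791
```

drive_tool([
  {"gripper": 0.7, "dx": 0, "dy": 0, "dz": 0, "twist": 0},
  {"gripper": 0.7, "dx": 0, "dy": 0, "dz": -1, "twist": 0},
  {"gripper": 0.7, "dx": 0, "dy": 0, "dz": -4, "twist": 0},
  {"gripper": 0.7, "dx": 0, "dy": 0, "dz": -8, "twist": 0},
  {"gripper": 0.7, "dx": 0, "dy": 0, "dz": -11, "twist": 0},
])

```text
time: 46.55
eef_pos: [583.3, 21.6, 286.4]
eef_rot: [178.0, -0.8, 61.9]
ft_force: [0.7, -1.4, 0.1]
opening: 0.844
```

```bash
python3 plan.py 480,-200,290,61
```

```text
t 46.55 p [583.3  21.6 286.4] rot [178.   -0.8  61.9] F [ 0.7 -1.4  0.1] open 0.844 j [  7.  27. -18.  91.  10.  62. -42.]
480,-200,290,61 dx -24.40 dy 1.36 dz -0.65 tw 0.015
```

Both bottles are placed. I'll move the arm aside for the final check.

drive_tool([
  {"gripper": 1, "dx": -4, "dy": 0.2, "dz": 0, "twist": 0},
  {"gripper": 1, "dx": -9, "dy": 0.5, "dz": 0, "twist": 0},
  {"gripper": 1, "dx": -14, "dy": 0.8, "dz": -0.2, "twist": 0},
  {"gripper": 1, "dx": -19, "dy": 1.1, "dz": -0.4, "twist": 0},
  {"gripper": 1, "dx": -24, "dy": 1.4, "dz": -0.6, "twist": 0},
])

```text
time: 47.05
eef_pos: [481.6, -197.8, 290.7]
eef_rot: [177.9, -0.8, 61.9]
ft_force: [1.1, 0.3, 0.3]
opening: 0.997
```

```bash
python3 plan.py
python3 - <<'E'
from h import *
from m1 import rect
for n in("top","side"):
    c=read_camera(n); i=c["img"]
    for l in ["bottle_a_mid","scraper_mid","mat_top","handle_mid","handle_hinge","platform_top","chip0_mid","mortar","petri"]:
        print(n,l,[(c2w(c,r['at']).round(0).tolist(),round(r['confidence'],2)) for r in tip_of(l,c)][:6])
    save(cv2.resize(i,(768,576),interpolation=cv2.INTER_CUBIC),'fin_'+n)
    if n=="top": save(cv2.resize(i[130:250,120:310],(798,504),interpolation=cv2.INTER_CUBIC),'fin_c')
E
```

```text
t 47.05 p [ 481.6 -197.8  290.7] rot [177.9  -0.8  61.9] F [1.1 0.3 0.3] open 0.997 j [ 32.  21. -17. 100.   6.  58. -15.]
top bottle_a_mid [([642.0, -225.0, 48.0], 0.71), ([395.0, 166.0, -1.0], 0.67), ([591.0, 104.0, 176.0], 0.58)]
top scraper_mid [([454.0, 401.0, 25.0], 0.7)]
top mat_top [([455.0, 402.0, 1.0], 0.86), ([583.0, -121.0, 148.0], 0.38)]
top handle_mid [([567.0, -110.0, 146.0], 0.58)]
top handle_hinge [([394.0, 161.0, -1.0], 0.7), ([524.0, -87.0, 143.0], 0.47)]
top platform_top [([587.0, 59.0, 125.0], 0.62)]
top chip0_mid [([537.0, 167.0, 38.0], 0.36)]
top mortar [([670.0, 427.0, 1.0], 0.7)]
top petri [([393.0, 160.0, -0.0], 0.8)]
side bottle_a_mid [([647.0, -222.0, 48.0], 0.6), ([532.0, -238.0, 45.0], 0.59), ([453.0, 405.0, 32.0], 0.5)]
side scraper_mid [([451.0, 405.0, 37.0], 0.83), ([674.0, 428.0, 1.0], 0.57)]
side mat_top [([456.0, 402.0, 6.0], 0.83)]
side handle_mid [([573.0, -108.0, 146.0], 0.48)]
side handle_hinge [([530.0, -89.0, 145.0], 0.47)]
side platform_top [([590.0, 60.0, 129.0], 0.64), ([572.0, -106.0, 148.0], 0.44)]
side chip0_mid [([398.0, 169.0, 5.0], 0.25)]
side mortar [([674.0, 427.0, 4.0], 0.53)]
side petri [([397.0, 173.0, 4.0], 0.82)]
```

View pics/fin_side.png

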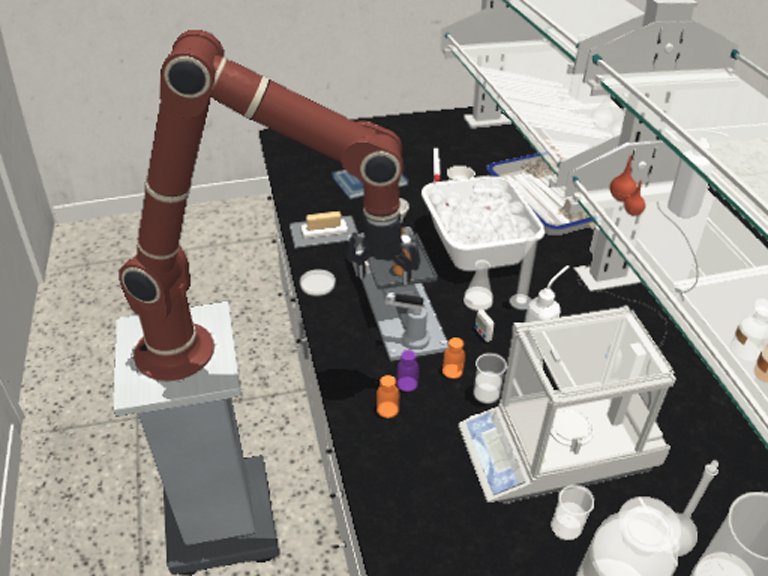

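View pics/fin_c.png

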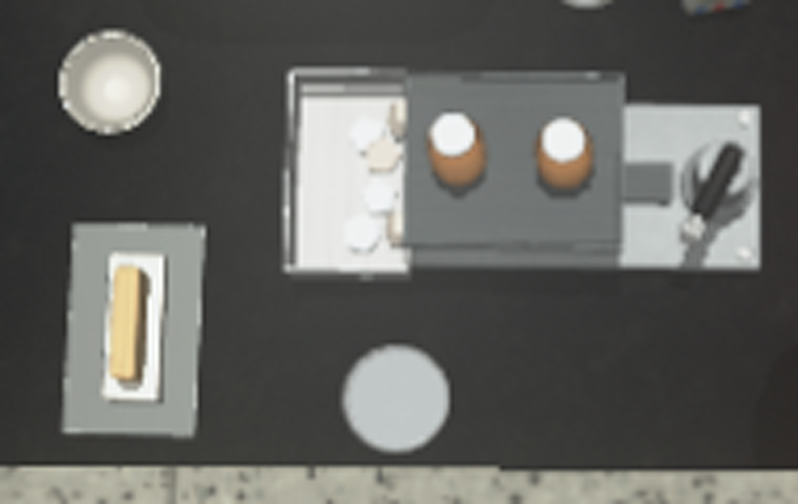

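The final view shows both bottles upright on the raised platform, at (455,140) and (563,145). All six chips are in the trough, the scraper is centred on its mat at (133,325), and the handle is folded. Petri dish and mortar haven't moved.

```bash
python3 -c "
from h import *
print(state()['joint_vel'].round(2)); print(hand_in())"
```

```text
[ 0.1  -0.07  0.03 -0.   -0.11 -0.02 -0.02]
the job is handed in; nothing more can be done
None
```

I handed the job in at about 47 s, and my last pictures show every end condition met. `hand_in()` reports no verdict, so that is my own reading of the images.

**What I did**
- I wiped all six chips into the trough with the scraper, the fingers staying above them, and put the scraper back on its mat.
- I unfolded the handle to its stop and wound the crank two turns clockwise to the upper stop.
- I folded the handle flat again and placed both brown bottles on the raised platform.

**Last checks**
- **Chips:** all six are in the trough. Two stand on edge against its near wall; the one the network located is about 10 mm inside the wall at 38 mm height.
- **Bottles:** both are upright and well inside the platform's edges. The network placed the first at about (591, 104) mm. It did not report the second, which I checked in the picture and by its release point at about (586, 21) mm.
- **Platform:** its top reads 125–129 mm high, against 130 mm when fully up. When I finished winding, the lip corner matched the raised position.
- **Handle:** its middle is at 146 mm, level with the hinge, so it is flat.
- **Scraper:** it is within about 5 mm of the mat's centre and upright.
- **Mortar and petri dish:** they are where they started, within the measuring error; the petri readings scatter by about 6 mm.

**What went wrong on the way**
- On the first unfolding the pads slid along the handle and left it slightly short of vertical. I pushed it straight with the jaws turned a quarter turn.
- While folding, the fingers slipped off the handle's end once (about 27 N on the wrist). I repeated the press, and the slip left the tool tilted about 3°.

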